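# Check a screen frame for square by its diagonals and true it

### The arm

A 7-joint arm with a two-finger parallel gripper is mounted at the origin on the work surface; the furniture and walls round the work are solid. World frame = base frame: x ahead of the robot, y to its left, z up, the work surface at z = 0. Lengths are in m, angles in rad, forces in N, time in s.
With the tool pointing down it reaches from about 0.4 to 0.875 m from the base axis. Payload 4.4 kg.
Tool frame: the origin (TCP) lies midway between the tips of the shut fingers; the grasp point (between the pads) lies 19 mm behind it; z points along the fingers, y is the direction in which the jaws open and shut (so a half turn about z gives the same grasp; the last joint's range is limited). The gripper opens to 85 mm and grips with 20 to 120 N. Pads are 22 mm wide; open, the fingers measure 114 mm over their backs; the gripper's body (76 mm by 85 mm) begins 54 mm behind the grasp point. The pads swing forward as they close: fully open they stand 13 mm farther back than shut.
Start: joints at [1.128, 0.628, 0.038, 1.517, -0.027, 0.996, -0.02], TCP at [0.239, -0.604, 0.231] pointing down, gripper open.
Joint ranges: [-3.06, 3.06], [-0.37, 2.12], [-1.25, 1.32], [0.18, 2.47], [-1.1, 4.24], [0.23, 1.98], [-2.94, 2.94]. Speed limits (rad/s): [2.57, 2.57, 3.14, 3.14, 3.14, 3.14, 3.14].

### API

Orientations are given as [roll, pitch, yaw] about the fixed x, y, z axes, in that order (R = Rz(yaw) Ry(pitch) Rx(roll)).
In Python, from cell import get_state, snapshot, camera_params, finish_job gives the robot as it stands. The module is installed in compiled form; this text tells all that it offers.
- The arm moves only by the tool carry_out, never from a script. Its argument "increments" is a list of rows, each an object of numbers: "rx", "ry", "rz": the turn, a rotation vector about the tool's x, y, z in rad; "tx", "ty", "tz": the shift along the tool's x, y, z in cm; "grip": the closure in counts, from 0 (fully open) to 255 (shut). In form: [{"rx": .., "ry": .., "rz": .., "tx": .., "ty": .., "tz": .., "grip": ..}, ...]. A call has 1 to 12 rows; each row is the pose to reach, as a shift and turn from the pose commanded when the call began, along the tool's axes at that moment; what a row does not reach only later rows make up. A row lasts 1/12 s, in which the tool goes at most 41.7 mm and 7.16 degrees, less where a joint would pass 70% of its speed; a pose out of reach is approached as far as the arm can. A call with a gripper value outside its range is refused whole. The fingers move at their own pace and stop on an object; "force" is the grip in N (left out, the last holds). Time passes only in rows, so rows that repeat a pose let the fingers close. It gives the time, the measured TCP pose, the force and the opening at its end, in the units of the state.
- get_state(): the state, without advancing time (a new reading comes with each control period).
- snapshot(name): name is "scene" or "top" or "wrist"; returns (picture, depth): 420x560x3 uint8, red, green, blue; 420x560 float32, m along the optical axis (not along the pixel's ray), 0 where there is no reading.
- camera_params(name): a dict with "fx", "fy", "cx", "cy" (pixels), "camera_from_world" (4x4, takes a point from world to camera coordinates); the wrist camera has in their place "T_tool_cam" (4x4, takes a point from camera to tool coordinates, whose origin is the TCP and whose axes are the flange's). Camera axes: x right, y down, z forward; pixel columns grow to the right and rows downward; lengths in m; the calibration is good to about 2 mm. The wrist camera is an equidistant fisheye: a pixel r from the principal point sees the ray r / f radians off the axis. A picture is of the moment at which its call begins: read the wrist's pose just before it. camera_params takes no time and is no camera call.
- finish_job(): hands the job in, once; it reports no verdict.
The state is a dict: "t": time; "joint_pos": joint angles; "qd": joint speeds; "effort": joint torques, N m; "ee_pos": TCP position; "ee_rot": TCP orientation; "force": force on the tool from outside, world axes, zero at the start; "wrist_torque": the same for the moment, N m; "finger_gap": finger opening in m.
Only numpy, scipy, OpenCV 4.12 (cv2) and the standard library are available. Lean on these libraries where they do the work, as an engineer would, in place of code of your own. Each camera call takes 0.05 s, during which the arm holds its last target.

### The job

The bare screen frame pinned on the squaring board may be out of square. With the spring-return slide rule, measure first the diagonal from the near-left to the far-right corner stud and then the one from the near-right to the far-left stud: hook the rule's eye over the near stud, draw the slide out gently until its fork bears on the far stud with a light measuring pressure of about 6 N, and hold it so for a moment without shifting the frame. Then, if the diagonals differ, gently push the far rail sideways, in from the corner where the diagonal is longer, until both diagonals agree, and leave the rule lying on the frame.

Things in the scene. Friction and masses are not known exactly. Their poses are not given: they have to be found in the camera images.
- frame: plywood squaring board 270x210x12 mm fixed to the table, carrying the four-rail wooden screen frame; origin at the centre of its underside, x near to far, y left. The near rail (172x32 mm, top at z 36) is fixed, with studs at x -100, y +70 and -70 mm. Cork-topped block at its centre, 84x56 mm, top at z 36, carries the rule's middle
- far_rail: far rail, 172x32 mm, 24 to 36 mm above the table, parallel to the near rail, with two studs like the near ones 140 mm apart, 16 mm from its end faces. Origin at its underside, 200 mm out in board x from the near studs; y left, x far. The far-left stud's axis is at y 0, x -6 to +6 mm (differs from frame to frame, not measured; same at far right, y -140). Shifted up to 22 mm left or right at the start
- stud_near_left: steel corner stud, 10 mm diameter, standing 17 mm above the top of the rail; origin on its axis at its foot. Fixed, near rail, left end. Left and right rails run from the near studs under the far rail and turn as it shifts. The far rail is stiff: about 8 N sideways shifts it and it stays where left; over about 13 N along a diagonal at a far stud shifts it too. Square: far studs straight out in board x from the near ones
- stud_near_right: steel corner stud, 10 mm diameter, standing 17 mm above the top of the rail; origin on its axis at its foot. Fixed, near rail, right end
- rule: loose slide rule 0.16 kg, beam 26 mm wide, 12 thick, 230 long; when measuring it lies flat on the near rail and block (z 36 mm). Origin at its underside below the post (slide home), near its centre of mass; x from eye to fork. At -x an eye, 25 mm wide inside, 25 long from its V-shaped outer end: drops over a stud with play and seats on the stud's outer side as the rule is drawn to +x
- post (a point): on the rule's steel slide, moving along the rule's x, ending in a V fork open to +x that catches a stud up to 8 mm off centre. It carries the black round grip post, 14 mm diameter, 12 to 47 mm above the rule's underside, by which the rule can be lifted and the slide drawn. This point: on the post axis, 30 mm above the underside
- slide (a joint): travel of the slide out of the rule, 0 (home) to 0.060 m. A spring draws it home, 4 N at 0 rising to 5.7 N at 0.060. With eye and fork seated, the distance between the two stud axes is 0.210 m + this value; the diagonals lie between 0.227 and 0.262 m, and are equal when the frame is square
- eye_seat (a point): point on the rule, 105 mm from its origin towards -x, 6 mm above its underside, where a stud's axis lies when the eye is seated on it
- fork_seat (a point): point on the slide, 105 mm from the post's axis towards +x, 6 mm above the underside, where a stud's axis lies when the fork is seated on it
- masking_tape: roll of masking tape, 104 mm across, 25 mm high, bystander right of the board, not to be disturbed; origin at the centre of its underside
- paste_pot: small round pot, 58 mm across, 50 mm high, bystander between board and rule, not to be disturbed; an upright wire file rack stands behind it (about x 0.56 to 0.80, y -0.06 to 0.23 m), so carry the rule round in front. Origin at the centre of its underside

How it is judged:
On the way, in this order (a step that is already met when the one before it is completed fails the run):
1. the rule is seated on the near-left and far-right studs and held there with over 3 N, the frame not shifted (horizontal distance between eye_seat and stud_near_left below 0.003 m and y of fork_seat in the frame of far_rail between -0.1435 and -0.1365 m and value of joint slide above 0.01 m and contact force between rule and far_rail above 3 N and distance of far_rail from where it was at the start of the episode below 0.0015 m), for 0.3 s.
2. the rule is seated on the near-right and far-left studs and held there with over 3 N, the frame not shifted (horizontal distance between eye_seat and stud_near_right below 0.003 m and y of fork_seat in the frame of far_rail between -0.0035 and 0.0035 m and value of joint slide above 0.01 m and contact force between rule and far_rail above 3 N and distance of far_rail from where it was at the start of the episode below 0.0015 m), for 0.3 s.
At the end, for the whole second after the job is handed in: the far rail is within 3 mm of square (far-left stud 70 mm left of the board's middle line, so that the diagonals agree within about 3.4 mm), and the rule lies flat and still on the frame, its origin within 90 mm of the board's centre (y of far_rail in the frame of frame between 0.067 and 0.073 m and horizontal distance between rule and frame below 0.09 m and height (world z) of rule between 0.031 and 0.042 m and angle between rule's own z axis and vertical below 0.1 rad and linear speed of rule below 0.02 m/s); the robot touches nothing.
It fails at once if the rule is pressed on the far rail or its studs with more than 15 N (contact force between rule and far_rail above 15 N).
It fails at once if the fingers press on the frame with more than 30 N (contact force between the fingers and frame above 30 N).
It fails at once if a bystander is moved by more than 30 mm (distance of any of masking_tape, paste_pot from where it was at the start of the episode above 0.03 m).
It also fails if it takes over 72 s, if anything falls off the work surface, if the arm or the gripper's body presses on something with over 40 N, if the wrist force passes 120 N, or if a joint passes its speed limit or range.

## Working session

There is one attempt and no reset: what is moved stays moved. The work goes in short steps, Python scripts to look and compute and a tool call to move; the robot and the scene stay as the last step left them, time stands still between calls to the robot, and variables do not carry over. Pictures are saved under pics/ and viewed, and the job is handed in when it is done.

Besides the shell and the picture viewer there is one more tool, called by a JSON object that holds its "api" and its "payload". carry_out: Moves the arm, as the interface text tells. Its arguments: {"type":"object","properties":{"increments":{"type":"array","items":{"type":"object","properties":{"rx":{"type":"number"},"ry":{"type":"number"},"rz":{"type":"number"},"tx":{"type":"number"},"ty":{"type":"number"},"tz":{"type":"number"},"grip":{"type":"number"}}}},"force":{"type":"number"}},"required":["increments"]}

```bash
mkdir -p pics; ls; cat > h.py <<'E'
from cell import *
import numpy as np, cv2
def snap(n,tag):
    s=get_state(); p,d=snapshot(n); cv2.imwrite(f'pics/{tag}.png',p[:,:,::-1]); np.savez(f'pics/{tag}.npz',p=p,d=d,pos=s['ee_pos'],rot=s['ee_rot']); return p,d,s
def ray(n,u,v):
    c=camera_params(n); T=np.linalg.inv(c['camera_from_world']); 
    r=np.array([(u-c['cx'])/c['fx'],(v-c['cy'])/c['fy'],1]); return T[:3,3],T[:3,:3]@r
def atz(n,u,v,z):
    o,r=ray(n,u,v); return o+r*(z-o[2])/r[2]
def atd(n,u,v,d):
    o,r=ray(n,u,v); return o+r*d
def crop(tag,x0,y0,x1,y1,k,out):
    p=cv2.imread(f'pics/{tag}.png')[y0:y1,x0:x1]; cv2.imwrite(f'pics/{out}.png',cv2.resize(p,None,fx=k,fy=k,interpolation=cv2.INTER_CUBIC))
E
python3 - <<'E'
from h import *
s=get_state(); print(s)
for n in('scene','top'):
    snap(n,n+'0'); print(camera_params(n))
E
```

```text
pics
{'t': 0.0, 'joint_pos': array([ 1.12819657,  0.62931407,  0.03843229,  1.51834836, -0.02703031,
        0.99627684, -0.02001444]), 'qd': array([ 0.00065153, -0.00060987,  0.00029504, -0.00020484,  0.00024073,
       -0.00054806,  0.00087625]), 'effort': array([-1.27973203e-04, -5.63400185e+01,  1.22620337e+00, -1.93444705e+01,
        1.09583544e-02,  1.05129916e-02,  5.02140153e-06]), 'ee_pos': array([ 0.23898439, -0.60382269,  0.23041594]), 'ee_rot': array([-3.13976323e+00, -9.12603327e-06,  3.76777077e-01]), 'force': array([-0.03600942,  0.32168036,  0.00072691]), 'wrist_torque': array([-0.0236052 ,  0.00467859,  0.03021681]), 'finger_gap': 0.08549727658659675}
{'fx': 410.4927313024407, 'fy': 410.4927313024407, 'cx': 280.27676306265624, 'cy': 207.52760193549423, 'camera_from_world': array([[ 0.12697553,  0.99169217,  0.02058788, -0.0275421 ],
       [ 0.65204554, -0.06781043, -0.75514128, -0.31563909],
       [-0.74747162,  0.1093087 , -0.65523872,  1.82141381],
       [ 0.        ,  0.        ,  0.        ,  1.        ]])}
{'fx': 432.8160384144748, 'fy': 432.8160384144748, 'cx': 279.07634486534937, 'cy': 204.85837471781574, 'camera_from_world': array([[-0.0030274 , -0.99996715, -0.00751933, -0.03504766],
       [-0.98572971,  0.00424971, -0.16828216,  0.52875576],
       [ 0.16830858,  0.00690257, -0.98571019,  1.31779149],
       [ 0.        ,  0.        ,  0.        ,  1.        ]])}
```

View pics/scene0.png

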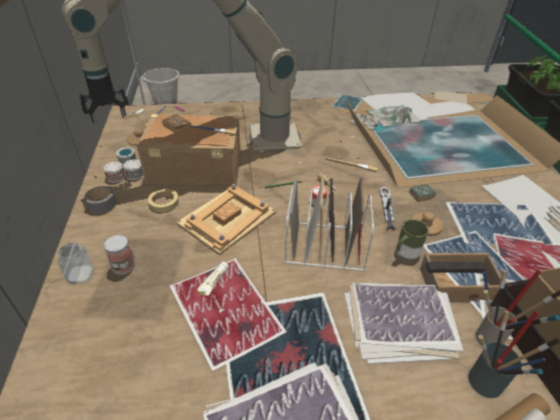

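View pics/top0.png

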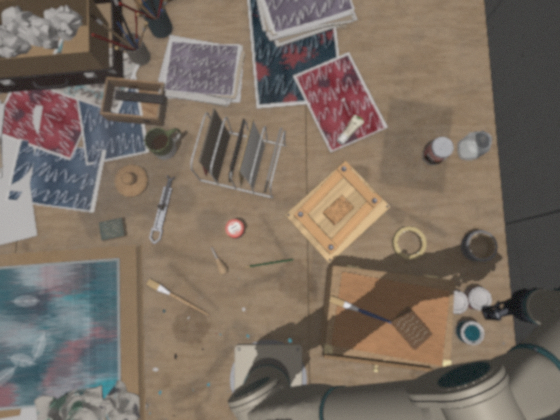

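```bash
python3 - <<'E'
from h import *
crop('top0',270,145,410,275,5,'c1'); crop('top0',120,160,260,260,5,'c2')
d=np.load('pics/top0.npz')['d']
for (u,v) in [(340,210),(388,207),(345,165),(235,228),(158,215),(165,190),(340,280),(408,243)]:
    print(u,v,atd('top',u,v,d[v,u]).round(3))
E
```

```text
340 210 [ 0.513 -0.229  0.037]
388 207 [ 0.526 -0.388  0.009]
345 165 [ 0.659 -0.249  0.036]
235 228 [0.455 0.1   0.051]
158 215 [0.503 0.353 0.013]
165 190 [0.585 0.334 0.012]
340 280 [ 0.295 -0.206  0.168]
408 243 [ 0.411 -0.449 -0.001]
```

View pics/c1.png

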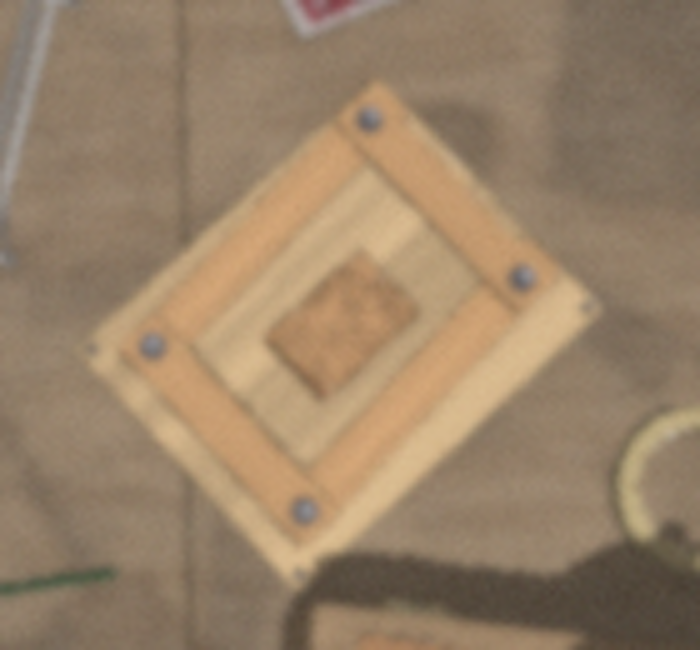

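View pics/c2.png

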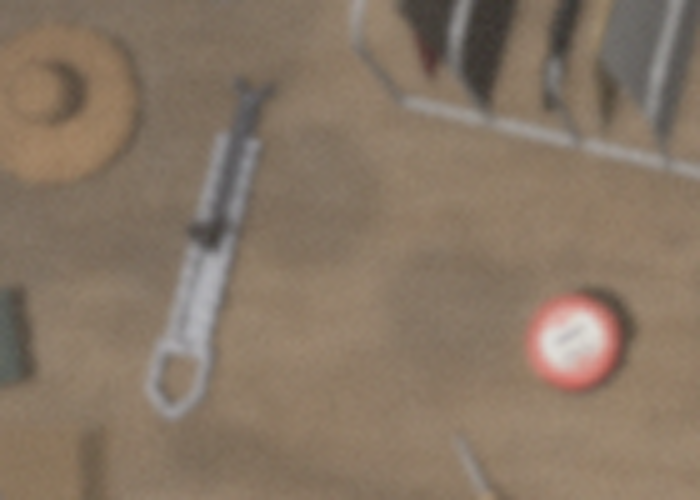

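```bash
cat >> h.py <<'E'
from scipy.spatial.transform import Rotation as Rn
def plan(pos,yaw,start=None,syaw=None):
    "shift (cm) and rz in tool axes from start pose (default measured, assumed tool down)"
    s=get_state(); p=np.array(s['ee_pos'] if start is None else start)
    R0=Rn.from_euler('xyz',s['ee_rot']) if syaw is None else Rn.from_euler('xyz',[np.pi,0,syaw])
    R1=Rn.from_euler('xyz',[np.pi,0,yaw])
    t=R0.inv().apply(np.array(pos)-p)*100; rv=(R0.inv()*R1).as_rotvec()
    print('t',t.round(2),'rv',rv.round(4),'rows',max(np.linalg.norm(t)/4.17,np.linalg.norm(rv)/0.125).round(1))
def wray(u,v,s):
    c=camera_params('wrist'); T=np.array(c['T_tool_cam']); 
    x=(u-c['cx'])/c['fx'];y=(v-c['cy'])/c['fy'];r=np.hypot(x,y);
    d=np.array([np.sin(r)*x/max(r,1e-9),np.sin(r)*y/max(r,1e-9),np.cos(r)])
    R=Rn.from_euler('xyz',s['rot']); return R.apply(T[:3,3])+s['pos'],R.apply(T[:3,:3]@d)
def watz(tag,u,v,z):
    s=np.load(f'pics/{tag}.npz'); o,d=wray(u,v,s); return o+d*(z-o[2])/d[2]
def wproj(tag,P):
    s=np.load(f'pics/{tag}.npz'); c=camera_params('wrist'); T=np.array(c['T_tool_cam'])
    R=Rn.from_euler('xyz',s['rot']); q=R.inv().apply(np.array(P)-s['pos']); q=T[:3,:3].T@(q-T[:3,3])
    th=np.arctan2(np.hypot(q[0],q[1]),q[2]); a=np.arctan2(q[1],q[0]); return c['cx']+c['fx']*th*np.cos(a),c['cy']+c['fy']*th*np.sin(a)
E
python3 - <<'E'
from h import *
print(camera_params('wrist'))
P={k:atz('top',270+u/5,145+v/5,.053) for k,(u,v) in dict(FL=(370,118),FR=(522,277),NR=(304,511),NL=(152,345)).items()}
for k in P: print(k,P[k].round(4))
n=lambda a,b:np.linalg.norm(P[a]-P[b])
print(n('NL','NR'),n('FL','FR'),n('NL','FR'),n('NR','FL'))
for z,(u,v) in [(.047,(205,235)),(.012,(175,405)),(.012,(250,85))]: print(atz('top',120+u/5,160+v/5,z).round(4))
d=np.load('pics/top0.npz')['d']
# rack height
H=[]
for u in range(190,286,3):
  for v in range(108,200,3):
    if d[v,u]>0:H.append(atd('top',u,v,d[v,u])[2])
print('rack max',np.sort(H)[-5:])
d=np.load('pics/scene0.npz')['d']
H=[atd('scene',u,v,d[v,u]) for u in range(285,375,2) for v in range(175,270,2) if d[v,u]>0]
H=np.array(H);print(H[np.argsort(H[:,2])[-5:]])
E
```

```text
{'fx': 325.19226210127806, 'fy': 325.19226210127806, 'cx': 278.7601678766075, 'cy': 204.80090863722478, 'T_tool_cam': array([[-3.61894021e-04, -9.65010938e-01, -2.62209380e-01,
         6.54826248e-02],
       [ 9.99999731e-01, -5.16717368e-04,  5.21506851e-04,
        -5.02162017e-05],
       [-6.38747956e-04, -2.62209121e-01,  9.65010865e-01,
        -1.41716096e-01],
       [ 0.00000000e+00,  0.00000000e+00,  0.00000000e+00,
         1.00000000e+00]])}
FL [ 0.6429 -0.2432  0.053 ]
FR [ 0.5401 -0.3353  0.053 ]
NR [ 0.3945 -0.1957  0.053 ]
NL [ 0.498  -0.1034  0.053 ]
0.1386893871363518 0.13806992086395 0.23570612713077424 0.25296673998841723
[0.523  0.3345 0.047 ]
[0.4191 0.3589 0.012 ]
[0.6281 0.3193 0.012 ]
rack max [0.23817579 0.23861738 0.23950582 0.23961145 0.24163504]Traceback (most recent call last):
  File "<stdin>", line 16, in <module>
  File "h.py", line 11, in atd
    o,r=ray(n,u,v); return o+r*d
        ~~~^^^^^^^
  File "h.py", line 6, in ray
    c=camera_params(n); T=np.linalg.inv(c['camera_from_world']);
ValueError: time passes only in moves, steps and waits
```

```bash
sed -i 's/^from cell import \*/from cell import *\nimport cell,functools\ncamera_params=functools.lru_cache(cell.camera_params)/' h.py; python3 - <<'E'
from h import *
plan([.53,-.2,.33],1.85)
E
```

```text
t [ 41.92 -26.86  -9.91] rv [-1.4000e-03 -1.3000e-03 -1.4732e+00] rows 12.2
```

{"api": "carry_out", "payload": {"increments": [{"tx": 0, "ty": 0, "tz": -8}, {"tx": 0, "ty": 0, "tz": -9.9}, {"tx": 41.9, "ty": -26.9, "tz": -9.9, "rz": -1.47}, {"tx": 41.9, "ty": -26.9, "tz": -9.9, "rz": -1.47}, {"tx": 41.9, "ty": -26.9, "tz": -9.9, "rz": -1.47}, {"tx": 41.9, "ty": -26.9, "tz": -9.9, "rz": -1.47}, {"tx": 41.9, "ty": -26.9, "tz": -9.9, "rz": -1.47}, {"tx": 41.9, "ty": -26.9, "tz": -9.9, "rz": -1.47}, {"tx": 41.9, "ty": -26.9, "tz": -9.9, "rz": -1.47}, {"tx": 41.9, "ty": -26.9, "tz": -9.9, "rz": -1.47}, {"tx": 41.9, "ty": -26.9, "tz": -9.9, "rz": -1.47}, {"tx": 41.9, "ty": -26.9, "tz": -9.9, "rz": -1.47}]}}

```text
$.increments[0]: bad value
```

{"api": "carry_out", "payload": {"increments": [{"rz": 0}, {"rz": 0}, {"rz": 0}, {"rz": 0}]}}

```text
$.increments[0]: bad value
```

```bash
python3 - <<'E'
from h import *
s=get_state();print(s['t'],s['ee_pos'],s['ee_rot'],s['joint_pos'].round(3))
snap('wrist','w1')
E
```

```text
0.1 [ 0.23901405 -0.60384952  0.2304706 ] [-3.13985021e+00 -6.69800318e-06  3.76843585e-01] [ 1.128  0.629  0.038  1.518 -0.027  0.996 -0.02 ]
```

View pics/w1.png

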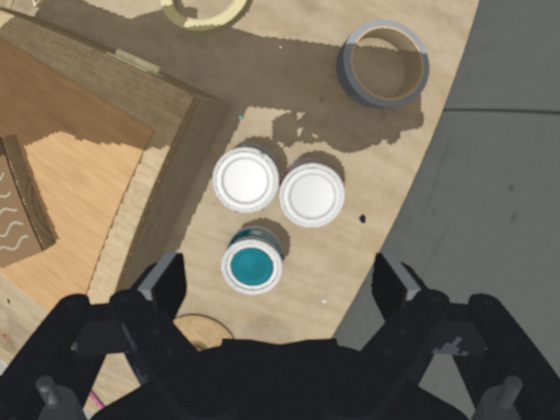

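{"api": "carry_out", "payload": {"increments": [{"rx": 0, "ry": 0, "rz": 0, "tx": 0, "ty": 0, "tz": -8, "grip": 0}, {"rx": 0, "ry": 0, "rz": 0, "tx": 0, "ty": 0, "tz": -9.9, "grip": 0}, {"rx": 0, "ry": 0, "tx": 41.9, "ty": -26.9, "tz": -9.9, "rz": -1.47, "grip": 0}, {"rx": 0, "ry": 0, "tx": 41.9, "ty": -26.9, "tz": -9.9, "rz": -1.47, "grip": 0}, {"rx": 0, "ry": 0, "tx": 41.9, "ty": -26.9, "tz": -9.9, "rz": -1.47, "grip": 0}, {"rx": 0, "ry": 0, "tx": 41.9, "ty": -26.9, "tz": -9.9, "rz": -1.47, "grip": 0}, {"rx": 0, "ry": 0, "tx": 41.9, "ty": -26.9, "tz": -9.9, "rz": -1.47, "grip": 0}, {"rx": 0, "ry": 0, "tx": 41.9, "ty": -26.9, "tz": -9.9, "rz": -1.47, "grip": 0}, {"rx": 0, "ry": 0, "tx": 41.9, "ty": -26.9, "tz": -9.9, "rz": -1.47, "grip": 0}, {"rx": 0, "ry": 0, "tx": 41.9, "ty": -26.9, "tz": -9.9, "rz": -1.47, "grip": 0}, {"rx": 0, "ry": 0, "tx": 41.9, "ty": -26.9, "tz": -9.9, "rz": -1.47, "grip": 0}, {"rx": 0, "ry": 0, "tx": 41.9, "ty": -26.9, "tz": -9.9, "rz": -1.47, "grip": 0}]}}

```text
t: 1.15
ee_pos: [0.4829, -0.2645, 0.3279]
ee_rot: [-3.141, 0.0, 1.633]
force: [0.4, -0.4, -0.1]
finger_gap: 0.0856
```

```bash
python3 - <<'E'
from h import *
s=get_state();print(s['t'],s['ee_pos'],s['ee_rot'],s['joint_pos'].round(3))
plan([.53,-.2,.33],1.85)
E
```

```text
1.15 [ 0.4828841  -0.26450291  0.32786023] [-3.14146654e+00  2.40143401e-04  1.63266733e+00] [ 0.686  0.403 -0.343  1.657  0.148  1.108  0.363]
t [ 6.15  5.1  -0.22] rv [-2.000e-04  2.000e-04 -2.173e-01] rows 1.9
```

{"api": "carry_out", "payload": {"increments": [{"rx": 0, "ry": 0, "rz": -0.22, "tx": 6, "ty": 5, "tz": 0, "grip": 0}, {"rx": 0, "ry": 0, "rz": -0.22, "tx": 6, "ty": 5, "tz": 0, "grip": 0}, {"rx": 0, "ry": 0, "rz": -0.22, "tx": 6, "ty": 5, "tz": 0, "grip": 0}, {"rx": 0, "ry": 0, "rz": -0.22, "tx": 6, "ty": 5, "tz": 0, "grip": 0}, {"rx": 0, "ry": 0, "rz": -0.22, "tx": 6, "ty": 5, "tz": 0, "grip": 0}]}}

```text
t: 1.57
ee_pos: [0.5283, -0.2042, 0.3273]
ee_rot: [-3.14, 0.0, 1.846]
force: [0.1, 0.3, -0.9]
finger_gap: 0.0852
```

```bash
python3 - <<'E'
from h import *
s=get_state();print(s['t'],s['ee_pos'],s['ee_rot'],s['joint_pos'].round(3))
snap('wrist','w2')
E
```

```text
1.5667 [ 0.52826985 -0.20423308  0.32731979] [-3.14013857e+00  2.57660483e-04  1.84580300e+00] [ 0.589  0.436 -0.406  1.614  0.186  1.131  0.412]
```

View pics/w2.png

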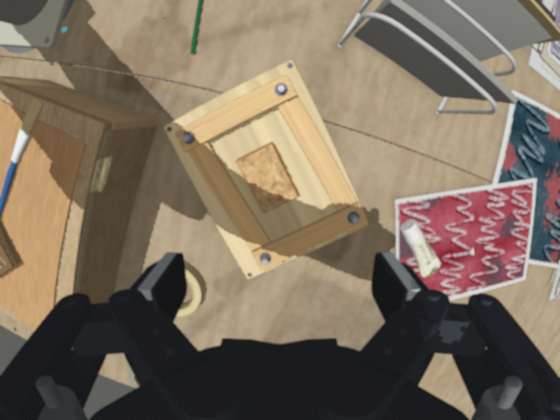

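```bash
python3 - <<'E'
from h import *
crop('w2',160,55,380,285,3,'c3')
E
```

```text
(no output)
```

View pics/c3.png

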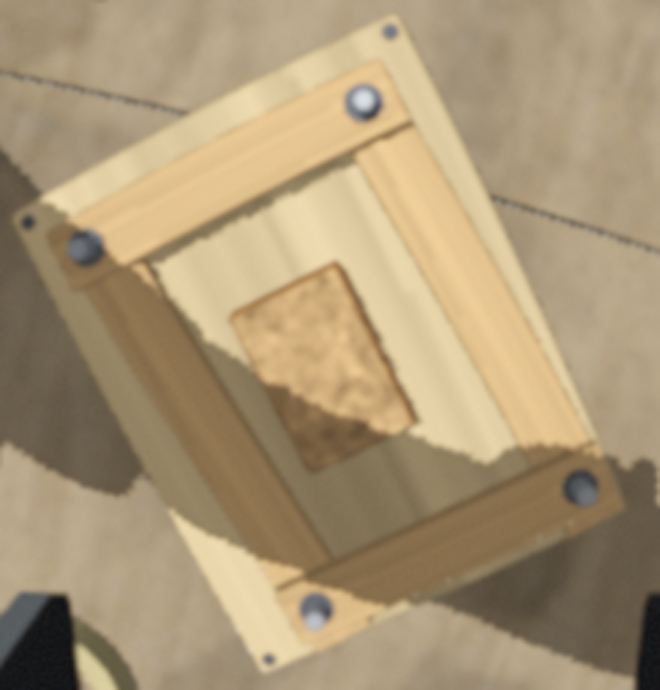

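```bash
cat > studs.py <<'E'
from h import *
def studs(tag,x0,y0,k,px,z=.053):
    P={n:watz(tag,x0+(u+.5)/k-.5,y0+(v+.5)/k-.5,z) for n,(u,v) in px.items()}
    n=lambda a,b:round(float(np.linalg.norm(P[a]-P[b])),4)
    for q in P: print(q,P[q].round(4))
    print('NN',n('NL','NR'),'FF',n('FL','FR'),'d1',n('NL','FR'),'d2',n('NR','FL'))
    ex=P['NL']-P['NR']; ey=ex/np.linalg.norm(ex); bx=np.array([ey[1],-ey[0],0]); m=(P['NL']+P['NR'])/2
    print('board yaw',np.arctan2(bx[1],bx[0]),'FL,FR in board',[( (P[q]-m)@bx-.1,(P[q]-m)@ey) for q in('FL','FR')])
    return P
E
python3 - <<'E'
from studs import *
P=studs('w2',160,55,3,dict(NL=(365,100),NR=(86,247),FL=(582,488),FR=(317,609)))
for a,b in(('NL','FR'),('NR','FL')):
    d=P[b]-P[a]; print(a,b,'yaw',np.arctan2(d[1],d[0]))
plan([.50,-.0,.33],2.9)
plan([.54,.2,.33],2.9)
E
```

```text
NL [ 0.5017 -0.1025  0.053 ]
NR [ 0.4014 -0.1937  0.053 ]
FL [ 0.6431 -0.2392  0.053 ]
FR [ 0.5426 -0.3289  0.053 ]
NN 0.1355 FF 0.1347 d1 0.2301 d2 0.2459
board yaw -0.8331225366608003 FL,FR in board [(np.float64(0.09623071399489042), np.float64(0.08044705901894078)), (np.float64(0.09505111269426827), np.float64(-0.05424604956470053))]
NL FR yaw -1.392140482897411
NR FL yaw -0.1862105416554299
t [20.49  2.85 -0.28] rv [-1.6000e-03 -4.0000e-04 -1.0558e+00] rows 8.4
t [38.67 12.1  -0.3 ] rv [-1.6000e-03 -4.0000e-04 -1.0558e+00] rows 9.7
```

```bash
python3 - <<'E'
from h import *
s=np.load('pics/w2.npz'); d=s['d']
for u,v in [(100,70),(330,100),(270,180),(230,70),(240,120),(320,160),(450,160),(188,137),(282,89),(355,218),(60,30)]:
    o,r=wray(u,v,s); c=camera_params('wrist'); R=Rn.from_euler('xyz',s['rot']); ax=R.apply(c['T_tool_cam'][:3,2])
    P=o+r*(d[v,u]/(r@ax)); print(u,v,round(float(d[v,u]),4),P.round(4))
print(o)
c1=np.load('pics/top0.npz')['d']
for u,v in[(330,290),(250,250),(340,210),(410,330-60),(200,280)]: print(atd('top',u,v,c1[v,u]))
E
```

```text
100 70 0.4295 [ 0.2124 -0.1284 -0.0009]
330 100 0.4481 [ 0.5725 -0.094  -0.0031]
270 180 0.4403 [ 0.5203 -0.2242  0.0353]
230 70 0.4336 [ 4.227e-01 -9.080e-02  2.000e-04]
240 120 0.4203 [ 0.46   -0.1565  0.034 ]
320 160 0.4446 [ 0.5795 -0.1803  0.0236]
450 160 0.4681 [ 0.7875 -0.1183 -0.0019]
188 137 0.4094 [ 0.4004 -0.1941  0.0508]
282 89 0.3933 [ 0.5028 -0.1034  0.0511]
355 218 0.4356 [ 0.6451 -0.2396  0.0533]
60 30 0.4079 [ 0.1036 -0.0694 -0.0018]
[ 0.50977191 -0.14063246  0.46901887]
[ 0.26801678 -0.17889923  0.15835631]
[ 0.39043693  0.05697214 -0.00312428]
[ 0.51260037 -0.22913107  0.03727237]
[ 0.32531951 -0.44943969  0.00293851]
[0.29620421 0.21369482 0.00271191]
```

```bash
python3 - <<'E'
from h import *
def w(u,v,z): return watz('w2',160+(u+.5)/3-.5,55+(v+.5)/3-.5,z)
def t(u,v,z): return atz('top',270+(u+.5)/5-.5,145+(v+.5)/5-.5,z)
a=w(396,92,.036);b=w(65,259,.036);print('rail',a,b,np.linalg.norm(a-b))
a=w(397,17,.012);b=w(15,217,.012);print('board y',a,b,np.linalg.norm(a-b))
e=w(265,672,.012);print('board x',np.linalg.norm(b-e), e)
c=[t(93,350,.012),t(300,580,.012),t(600,305,.012),t(380,82,.012)]
print(c); print(np.linalg.norm(c[0]-c[1]),np.linalg.norm(c[1]-c[2]),np.linalg.norm(c[2]-c[3]))
E
```

```text
rail [ 0.51341238 -0.09377482  0.036     ] [ 0.38845931 -0.20356864  0.036     ] 0.16633686595565866
board y [ 0.50433497 -0.05652443  0.012     ] [ 0.3517725  -0.19303367  0.012     ] 0.20471951174987912
board x 0.26552763003898205 [ 0.52881813 -0.39092193  0.012     ]
[array([ 0.50233783, -0.06596286,  0.012     ]), array([ 0.3552557 , -0.19549022,  0.012     ]), array([ 0.53024981, -0.39234416,  0.012     ]), array([ 0.6790824 , -0.25522451,  0.012     ])]
0.19598594125198945 0.26339022524274297 0.20236832280744885
```

```bash
python3 - <<'E'
from h import *
plan([.50,.335,.33],2.95)
plan([.52,.335,.20],2.95)
E
```

```text
t [52.75 11.89 -0.3 ] rv [-1.6000e-03 -4.0000e-04 -1.1058e+00] rows 13.0
t [52.22 13.84 12.69] rv [-1.6000e-03 -4.0000e-04 -1.1058e+00] rows 13.3
```

{"api": "carry_out", "payload": {"increments": [{"rx": 0, "ry": 0, "rz": -1.1, "tx": 52, "ty": 12, "tz": 0, "grip": 0}, {"rx": 0, "ry": 0, "rz": -1.1, "tx": 52, "ty": 12, "tz": 0, "grip": 0}, {"rx": 0, "ry": 0, "rz": -1.1, "tx": 52, "ty": 12, "tz": 0, "grip": 0}, {"rx": 0, "ry": 0, "rz": -1.1, "tx": 52, "ty": 12, "tz": 0, "grip": 0}, {"rx": 0, "ry": 0, "rz": -1.1, "tx": 52, "ty": 12, "tz": 0, "grip": 0}, {"rx": 0, "ry": 0, "rz": -1.1, "tx": 52, "ty": 12, "tz": 0, "grip": 0}, {"rx": 0, "ry": 0, "rz": -1.1, "tx": 52, "ty": 12, "tz": 0, "grip": 0}, {"rx": 0, "ry": 0, "rz": -1.1, "tx": 52, "ty": 12, "tz": 0, "grip": 0}, {"rx": 0, "ry": 0, "rz": -1.1, "tx": 52, "ty": 12, "tz": 0, "grip": 0}, {"rx": 0, "ry": 0, "rz": -1.1, "tx": 52, "ty": 12, "tz": 0, "grip": 0}, {"rx": 0, "ry": 0, "rz": -1.1, "tx": 52, "ty": 12, "tz": 0, "grip": 0}, {"rx": 0, "ry": 0, "rz": -1.1, "tx": 52, "ty": 13.8, "tz": 4, "grip": 0}]}}

```text
t: 2.62
ee_pos: [0.5133, 0.2935, 0.3124]
ee_rot: [3.138, 0.004, 2.945]
force: [1.4, 0.1, 0.6]
finger_gap: 0.0852
```

```bash
python3 - <<'E'
from h import *
plan([.52,.335,.20],2.95)
E
```

```text
t [ 0.2   4.16 11.26] rv [ 0.0038  0.0045 -0.0051] rows 2.9
```

{"api": "carry_out", "payload": {"increments": [{"rx": 0, "ry": 0, "rz": 0, "tx": 0, "ty": 2.5, "tz": 10, "grip": 0}, {"rx": 0, "ry": 0, "rz": 0, "tx": 0, "ty": 2.5, "tz": 10, "grip": 0}, {"rx": 0, "ry": 0, "rz": 0, "tx": 0, "ty": 2.5, "tz": 10, "grip": 0}, {"rx": 0, "ry": 0, "rz": 0, "tx": 0, "ty": 2.5, "tz": 10, "grip": 0}, {"rx": 0, "ry": 0, "rz": 0, "tx": 0, "ty": 2.5, "tz": 10, "grip": 0}]}}

```text
t: 3.03
ee_pos: [0.5178, 0.3139, 0.2087]
ee_rot: [-3.139, -0.001, 2.945]
force: [0.2, 0.5, 0.3]
finger_gap: 0.0862
```

```bash
python3 - <<'E'
from h import *
s=get_state();print(s['t'],s['ee_pos'],s['ee_rot'],s['joint_pos'].round(3))
snap('wrist','w3')
E
```

```text
3.0333 [0.51780638 0.31388135 0.2086669 ] [-3.13943217e+00 -1.13010353e-03  2.94465105e+00] [-0.19   0.666 -0.667  1.658  0.476  0.989  0.352]
```

View pics/w3.png

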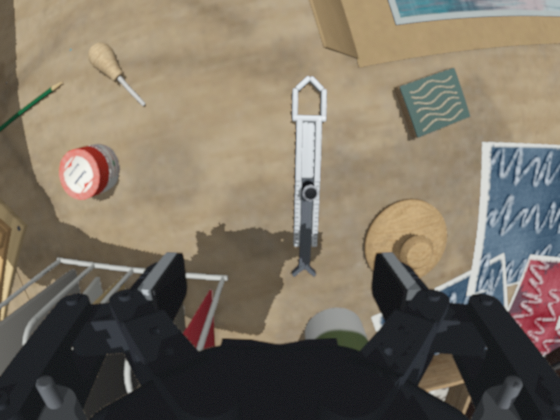

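```bash
python3 - <<'E'
from h import *
crop('w3',270,60,350,290,3,'c4')
E
```

```text
(no output)
```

View pics/c4.png

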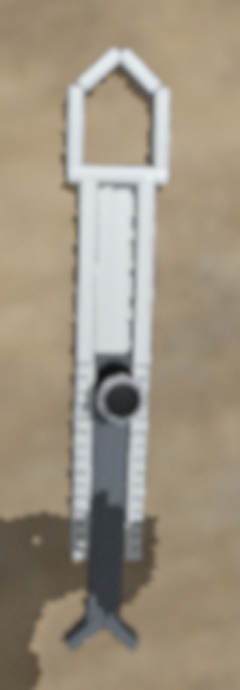

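```bash
python3 - <<'E'
from h import *
def w(u,v,z): return watz('w3',270+(u+.5)/3-.5,60+(v+.5)/3-.5,z)
print('post top',w(123,402,.047)); a=w(121,50,.012); b=w(102,612,.012); c=w(118,175,.012)
print(a,b,c,np.linalg.norm(a-b),np.linalg.norm(a-c)); d=b-a; print('yaw',np.arctan2(d[1],d[0]))
print('w', np.linalg.norm(w(77,300,.012)-w(156,300,.012)),np.linalg.norm(w(77,250,.012)-w(158,250,.012)))
print(np.linalg.norm(a-w(112,380,.012)))
E
```

```text
post top [0.52781966 0.34220594 0.047     ]
[0.41439486 0.36618025 0.012     ] [0.61626582 0.32234183 0.012     ] [0.45713748 0.35676342 0.012     ] 0.2065761135459929 0.043767659461999904
yaw -0.21384037493042293
w 0.027763181532454495 0.028246196710149028
0.11611006441309113
```

```bash
python3 - <<'E'
from h import *
plan([.527,.340,.10],2.928)
E
```

```text
t [-0.32  2.66 11.03] rv [0.0002 0.0011 0.0165] rows 2.7
```

{"api": "carry_out", "payload": {"increments": [{"rx": 0, "ry": 0, "rz": 0.016, "tx": -0.3, "ty": 2.7, "tz": 10.5, "grip": 0}, {"rx": 0, "ry": 0, "rz": 0.016, "tx": -0.3, "ty": 2.7, "tz": 10.5, "grip": 0}, {"rx": 0, "ry": 0, "rz": 0.016, "tx": -0.3, "ty": 2.7, "tz": 10.5, "grip": 0}, {"rx": 0, "ry": 0, "rz": 0.016, "tx": -0.3, "ty": 2.7, "tz": 10.5, "grip": 0}, {"rx": 0, "ry": 0, "rz": 0.016, "tx": -0.3, "ty": 2.7, "tz": 10.5, "grip": 0}]}}

```text
t: 3.5
ee_pos: [0.5265, 0.3411, 0.1057]
ee_rot: [3.141, 0.001, 2.929]
force: [0.4, 0.0, 0.5]
finger_gap: 0.0855
```

```bash
python3 - <<'E'
from h import *
s=get_state();print(s['t'],s['ee_pos'],s['ee_rot'],s['joint_pos'].round(3))
snap('wrist','w4')
E
```

```text
3.5 [0.52652455 0.34111632 0.10570102] [3.14113579e+00 9.18898179e-04 2.92948153e+00] [-0.277  0.811 -0.583  1.682  0.575  0.825  0.241]
```

View pics/w4.png

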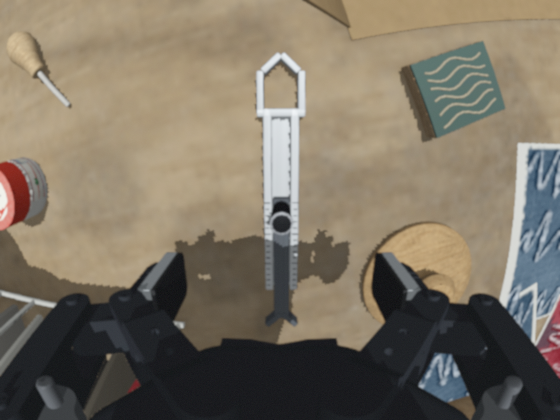

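```bash
python3 - <<'E'
from h import *
w=lambda u,v,z:watz('w4',u,v,z)
print('post top',w(282,223,.047),'base',w(281.5,206,.012))
a=w(281.5,53,.012);b=w(281,314,.012);d=b-a;print(a,b,'yaw',np.arctan2(d[1],d[0]))
for p in (w(282,223,.047),w(281.5,206,.012)): plan([p[0],p[1],.017],2.928)
E
```

```text
post top [0.52675556 0.34271374 0.047     ] base [0.52501557 0.34303564 0.012     ]
[0.41456474 0.36675378 0.012     ] [0.61942082 0.32253962 0.012     ] yaw -0.212569689663973
t [0.09 0.07 9.  ] rv [0.0023 0.0026 0.0013] rows 2.2
t [0.27 0.07 8.99] rv [0.0023 0.0026 0.0013] rows 2.2
```

{"api": "carry_out", "payload": {"increments": [{"rx": 0, "ry": 0, "rz": 0, "tx": 0.2, "ty": 0.1, "tz": 3, "grip": 110}, {"rx": 0, "ry": 0, "rz": 0, "tx": 0.2, "ty": 0.1, "tz": 5, "grip": 110}, {"rx": 0, "ry": 0, "rz": 0, "tx": 0.2, "ty": 0.1, "tz": 7, "grip": 110}, {"rx": 0, "ry": 0, "rz": 0, "tx": 0.2, "ty": 0.1, "tz": 8.4, "grip": 110}, {"rx": 0, "ry": 0, "rz": 0, "tx": 0.2, "ty": 0.1, "tz": 8.4, "grip": 110}, {"rx": 0, "ry": 0, "rz": 0, "tx": 0.2, "ty": 0.1, "tz": 8.4, "grip": 110}], "force": 50}}

```text
t: 4.05
ee_pos: [0.5249, 0.3431, 0.0219]
ee_rot: [3.14, 0.001, 2.93]
force: [0.6, 0.4, 0.6]
finger_gap: 0.0487
```

{"api": "carry_out", "payload": {"increments": [{"rx": 0, "ry": 0, "rz": 0, "tx": 0, "ty": 0, "tz": 0.5, "grip": 110}, {"rx": 0, "ry": 0, "rz": 0, "tx": 0, "ty": 0, "tz": 0.5, "grip": 160}, {"rx": 0, "ry": 0, "rz": 0, "tx": 0, "ty": 0, "tz": 0.5, "grip": 255}, {"rx": 0, "ry": 0, "rz": 0, "tx": 0, "ty": 0, "tz": 0.5, "grip": 255}, {"rx": 0, "ry": 0, "rz": 0, "tx": 0, "ty": 0, "tz": 0.5, "grip": 255}, {"rx": 0, "ry": 0, "rz": 0, "tx": 0, "ty": 0, "tz": 0.5, "grip": 255}, {"rx": 0, "ry": 0, "rz": 0, "tx": 0, "ty": 0, "tz": 0.5, "grip": 255}], "force": 50}}

```text
t: 4.63
ee_pos: [0.5243, 0.3433, 0.0162]
ee_rot: [3.141, 0.001, 2.931]
force: [-0.5, -1.2, 5.9]
finger_gap: 0.0128
```

```bash
python3 - <<'E'
from h import *
s=get_state();print(s['t'],s['ee_pos'],s['ee_rot'],s['force'],s['finger_gap'])
E
```

```text
4.6333 [0.52429766 0.34327076 0.01621793] [3.14079993e+00 1.00408550e-03 2.93075627e+00] [-0.46939072 -1.16407609  5.90365446] 0.012800864054219215
```

{"api": "carry_out", "payload": {"increments": [{"rx": 0, "ry": 0, "rz": 0, "tx": 0, "ty": 0, "tz": -1, "grip": 255}, {"rx": 0, "ry": 0, "rz": 0, "tx": 0, "ty": 0, "tz": -3, "grip": 255}, {"rx": 0, "ry": 0, "rz": 0, "tx": 0, "ty": 0, "tz": -5.5, "grip": 255}, {"rx": 0, "ry": 0, "rz": 0, "tx": 0, "ty": 0, "tz": -8, "grip": 255}, {"rx": 0, "ry": 0, "rz": 0, "tx": 0, "ty": 0, "tz": -10, "grip": 255}, {"rx": 0, "ry": 0, "rz": 0, "tx": 0, "ty": 0, "tz": -10, "grip": 255}], "force": 50}}

```text
t: 5.13
ee_pos: [0.5256, 0.345, 0.1198]
ee_rot: [3.136, 0.004, 2.931]
force: [0.5, -0.0, -1.2]
finger_gap: 0.0125
```

```bash
python3 - <<'E'
from h import *
s=get_state();print(s['t'],s['ee_pos'],s['ee_rot'],s['force'],s['finger_gap'])
snap('wrist','w5')
E
```

```text
5.1333 [0.52560295 0.34496483 0.11979906] [3.1358913  0.00437737 2.93077913] [ 0.54378779 -0.01324824 -1.22815201] 0.012539201089960691
```

View pics/w5.png

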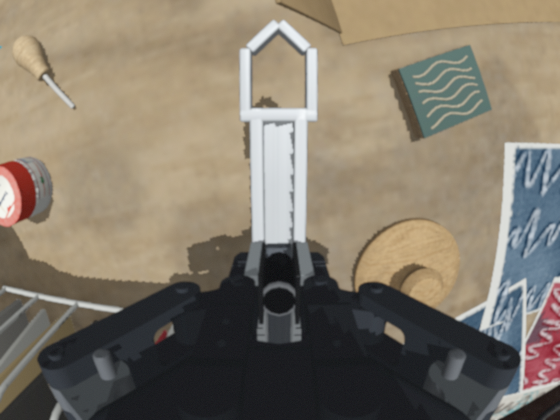

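```bash
python3 - <<'E'
from h import *
for p,y in [([.45,.25,.22],2.65),([.43,.1,.22],2.25),([.45,-.06,.22],1.9),([.518,-.2,.22],1.75)]: plan(p,y)
for k,z in((298,.1198+.0308),):
    p=watz('w5',279,k,z); s=np.load('pics/w5.npz'); R=Rn.from_euler('xyz',s['rot']); print('post tool',R.inv().apply(p-s['pos']))
p=watz('w5',279,21,.1198-.0042); print('eye apex tool',R.inv().apply(p-s['pos']))
p=watz('w5',279,115,.1198-.0042); print('eye base tool',R.inv().apply(p-s['pos']))
E
```

```text
t [  5.32 -10.72 -10.29] rv [0.0036 0.0022 0.2807] rows 3.8
t [  4.14 -25.81 -10.34] rv [0.0041 0.0015 0.6807] rows 6.7
t [ -1.17 -41.03 -10.37] rv [4.4000e-03 8.0000e-04 1.0307e+00] rows 10.2
t [-10.75 -53.3  -10.38] rv [4.5000e-03 5.0000e-04 1.1807e+00] rows 13.3
post tool [-0.00143122 -0.00036855 -0.03079757]
eye apex tool [ 0.11183592 -0.00033829  0.00370769]
eye base tool [ 0.06844479 -0.00035435  0.00389754]
```

{"api": "carry_out", "payload": {"increments": [{"rx": 0, "ry": 0, "rz": 0, "tx": 0, "ty": 0, "tz": -3, "grip": 255}, {"rx": 0, "ry": 0, "rz": 0.03, "tx": 1, "ty": -1, "tz": -6, "grip": 255}, {"rx": 0, "ry": 0, "rz": 0.09, "tx": 3, "ty": -3.5, "tz": -9, "grip": 255}, {"rx": 0, "ry": 0, "rz": 0.18, "tx": 5, "ty": -7, "tz": -10.3, "grip": 255}, {"rx": 0, "ry": 0, "rz": 0.28, "tx": 5.3, "ty": -10.7, "tz": -10.3, "grip": 255}, {"rx": 0, "ry": 0, "rz": 0.36, "tx": 5.1, "ty": -13.7, "tz": -10.3, "grip": 255}, {"rx": 0, "ry": 0, "rz": 0.44, "tx": 4.9, "ty": -16.7, "tz": -10.3, "grip": 255}, {"rx": 0, "ry": 0, "rz": 0.52, "tx": 4.7, "ty": -19.7, "tz": -10.3, "grip": 255}, {"rx": 0, "ry": 0, "rz": 0.6, "tx": 4.4, "ty": -22.7, "tz": -10.3, "grip": 255}, {"rx": 0, "ry": 0, "rz": 0.68, "tx": 4.1, "ty": -25.8, "tz": -10.3, "grip": 255}, {"rx": 0, "ry": 0, "rz": 0.75, "tx": 3, "ty": -28.8, "tz": -10.3, "grip": 255}, {"rx": 0, "ry": 0, "rz": 0.82, "tx": 2, "ty": -31.9, "tz": -10.3, "grip": 255}], "force": 50}}

```text
t: 6.18
ee_pos: [0.4363, 0.0336, 0.2174]
ee_rot: [-3.14, -0.001, 2.108]
force: [0.8, 0.6, -1.5]
finger_gap: 0.0124
```

```bash
python3 - <<'E'
from h import *
s=get_state();print(s['t'],s['ee_pos'],s['ee_rot'],s['joint_pos'].round(2))
for p,y in [([.45,-.06,.22],1.9),([.518,-.2,.22],1.75),([.518,-.2,.12],1.75)]: plan(p,y)
E
```

```text
6.1833 [0.43627181 0.03356989 0.21743669] [-3.13957037e+00 -8.70118858e-04  2.10797226e+00] [ 0.23  0.38 -0.49  2.09  0.27  0.73  0.1 ]
t [-8.74 -3.61 -0.26] rv [-0.0021 -0.0007  0.208 ] rows 2.3
t [-24.25  -4.93  -0.27] rv [-0.0022 -0.0005  0.358 ] rows 5.9
t [-24.26  -4.91   9.73] rv [-0.0022 -0.0005  0.358 ] rows 6.4
```

{"api": "carry_out", "payload": {"increments": [{"rx": 0, "ry": 0, "rz": 0.06, "tx": -3, "ty": -1.2, "tz": 0, "grip": 255}, {"rx": 0, "ry": 0, "rz": 0.13, "tx": -6, "ty": -2.3, "tz": 0, "grip": 255}, {"rx": 0, "ry": 0, "rz": 0.2, "tx": -9, "ty": -3, "tz": 0, "grip": 255}, {"rx": 0, "ry": 0, "rz": 0.25, "tx": -12, "ty": -3.5, "tz": 0, "grip": 255}, {"rx": 0, "ry": 0, "rz": 0.29, "tx": -15, "ty": -4, "tz": 1, "grip": 255}, {"rx": 0, "ry": 0, "rz": 0.32, "tx": -18, "ty": -4.3, "tz": 3, "grip": 255}, {"rx": 0, "ry": 0, "rz": 0.34, "tx": -20.5, "ty": -4.3, "tz": 5, "grip": 255}, {"rx": 0, "ry": 0, "rz": 0.34, "tx": -22.3, "ty": -4.3, "tz": 7, "grip": 255}, {"rx": 0, "ry": 0, "rz": 0.34, "tx": -23, "ty": -4.3, "tz": 8, "grip": 255}, {"rx": 0, "ry": 0, "rz": 0.34, "tx": -23, "ty": -4.3, "tz": 9, "grip": 255}, {"rx": 0, "ry": 0, "rz": 0.34, "tx": -23, "ty": -4.3, "tz": 9, "grip": 255}, {"rx": 0, "ry": 0, "rz": 0.34, "tx": -23, "ty": -4.3, "tz": 9, "grip": 255}], "force": 50}}

```text
t: 7.18
ee_pos: [0.518, -0.1823, 0.128]
ee_rot: [-3.14, -0.002, 1.773]
force: [0.2, 0.1, -1.7]
finger_gap: 0.0124
```

```bash
python3 - <<'E'
from h import *
s=get_state();print(s['t'],s['ee_pos'],s['ee_rot'],s['joint_pos'].round(2),s['force'])
snap('wrist','w6')
E
```

```text
7.1833 [ 0.51795082 -0.18226099  0.12804537] [-3.14001305e+00 -1.87412296e-03  1.77292816e+00] [ 0.49  0.64 -0.31  1.89  0.3   0.66  0.2 ] [ 0.24245145  0.12327034 -1.73694006]
```

View pics/w6.png

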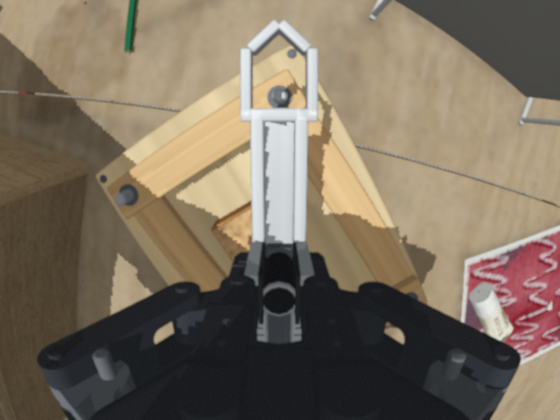

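```bash
python3 - <<'E'
from h import *
NL=watz('w6',280,97,.053);NR=watz('w6',127,193,.053);FL=watz('w6',412,299,.053);print(NL,NR,np.linalg.norm(NL-NR),FL,np.linalg.norm(FL-NR))
d=NL-NR; by=np.arctan2(d[1],d[0])-np.pi/2; print('board yaw',by)
u=np.array([np.cos(-1.392),np.sin(-1.392),0])
# TCP: seat at tool x=.1036 -> TCP = stud + (.1036-.005)*u
print(NL+.0986*u); t=NL+.0986*u
plan([t[0],t[1],.085],np.pi-1.392)
E
```

```text
[ 0.50172587 -0.10335148  0.053     ] [ 0.40394122 -0.18898946  0.053     ] 0.12998346542748662 [ 0.63948458 -0.23212961  0.053     ] 0.2394613712486944
board yaw -0.85152387229524
[ 0.5192614  -0.20037965  0.053     ]
t [-1.77 -0.3   4.38] rv [ 0.0001 -0.0008  0.0235] rows 1.1
```

{"api": "carry_out", "payload": {"increments": [{"rx": 0, "ry": 0, "rz": 0.023, "tx": -1.8, "ty": -0.3, "tz": 2, "grip": 255}, {"rx": 0, "ry": 0, "rz": 0.023, "tx": -1.8, "ty": -0.3, "tz": 4, "grip": 255}, {"rx": 0, "ry": 0, "rz": 0.023, "tx": -1.8, "ty": -0.3, "tz": 4, "grip": 255}, {"rx": 0, "ry": 0, "rz": 0.023, "tx": -1.8, "ty": -0.3, "tz": 4, "grip": 255}], "force": 50}}

```text
t: 7.57
ee_pos: [0.5192, -0.2012, 0.0889]
ee_rot: [-3.141, -0.001, 1.749]
force: [-0.9, 0.3, -1.4]
finger_gap: 0.0126
```

```bash
python3 - <<'E'
from h import *
s=get_state();print(s['t'],s['ee_pos'],s['ee_rot'],s['force'])
snap('wrist','w7')
E
```

```text
7.5667 [ 0.5191935  -0.20115226  0.08889152] [-3.14101414e+00 -9.55510273e-04  1.74919442e+00] [-0.9208468  0.2678012 -1.3580071]
```

View pics/w7.png

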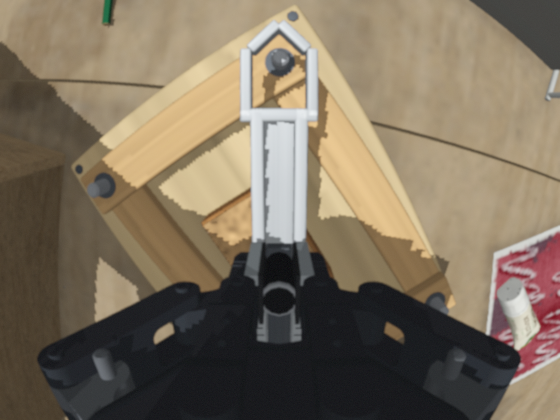

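```bash
python3 - <<'E'
from h import *
s=np.load('pics/w7.npz'); R=Rn.from_euler('xyz',s['rot'])
for u,v,z in((280,61,.053),(279.5,21,.0847),(279.5,111,.0847)):
    p=watz('w7',u,v,z); print(p,R.inv().apply(p-s['pos']))
plan([.5193,-.2012,.056],1.7496)
E
```

```text
[ 0.50174303 -0.10487994  0.053     ] [ 9.78067063e-02 -6.88603388e-05  3.59850378e-02]
[ 0.49906482 -0.09178164  0.0847    ] [ 0.11120267 -0.00039856  0.00429801]
[ 0.50645982 -0.13288837  0.0847    ] [ 0.06943609 -0.00041547  0.00425811]
t [ 0.01 -0.08  3.36] rv [ 0.0012 -0.0002 -0.    ] rows 0.8
```

{"api": "carry_out", "payload": {"increments": [{"rx": 0, "ry": 0, "rz": 0, "tx": 0, "ty": 0, "tz": 1, "grip": 255}, {"rx": 0, "ry": 0, "rz": 0, "tx": 0, "ty": 0, "tz": 2, "grip": 255}, {"rx": 0, "ry": 0, "rz": 0, "tx": 0, "ty": 0, "tz": 2.8, "grip": 255}, {"rx": 0, "ry": 0, "rz": 0, "tx": 0, "ty": 0, "tz": 3.1, "grip": 255}, {"rx": 0, "ry": 0, "rz": 0, "tx": 0, "ty": 0, "tz": 3.1, "grip": 255}], "force": 50}}

```text
t: 8.03
ee_pos: [0.5192, -0.2016, 0.0563]
ee_rot: [-3.141, -0.001, 1.748]
force: [0.2, 2.3, -1.7]
finger_gap: 0.0125
```

{"api": "carry_out", "payload": {"increments": [{"rx": 0, "ry": 0, "rz": 0, "tx": 0, "ty": 0, "tz": 0.2, "grip": 255}, {"rx": 0, "ry": 0, "rz": 0, "tx": 0, "ty": 0, "tz": 0.2, "grip": 255}, {"rx": 0, "ry": 0, "rz": 0, "tx": 0, "ty": 0, "tz": 0.2, "grip": 255}], "force": 50}}

```text
t: 8.28
ee_pos: [0.5194, -0.2017, 0.0553]
ee_rot: [-3.141, -0.001, 1.748]
force: [-0.1, 3.9, -2.5]
finger_gap: 0.0126
```

```bash
python3 - <<'E'
from h import *
s=get_state();print(s['t'],s['ee_pos'],s['ee_rot'],s['force'])
snap('wrist','w8')
E
```

```text
8.2833 [ 0.5194406  -0.20166971  0.05534114] [-3.14144029e+00 -9.30941772e-04  1.74831049e+00] [-0.13014991  3.90032174 -2.45695911]
```

View pics/w8.png

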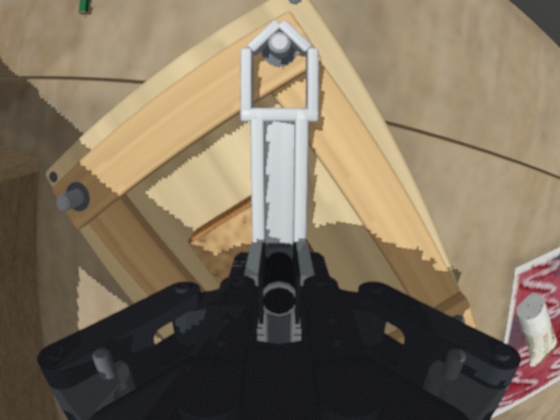

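{"api": "carry_out", "payload": {"increments": [{"rx": 0, "ry": 0, "rz": 0, "tx": 0.2, "ty": 0, "tz": 0, "grip": 255}, {"rx": 0, "ry": 0, "rz": 0, "tx": 0.3, "ty": 0, "tz": 0, "grip": 255}, {"rx": 0, "ry": 0, "rz": 0, "tx": 0.3, "ty": 0, "tz": 0, "grip": 255}], "force": 50}}

```text
t: 8.58
ee_pos: [0.5191, -0.2001, 0.0556]
ee_rot: [3.141, 0.001, 1.748]
force: [-0.1, -1.0, -1.3]
finger_gap: 0.013
```

{"api": "carry_out", "payload": {"increments": [{"rx": 0, "ry": 0, "rz": 0, "tx": 0, "ty": 0, "tz": 0.2, "grip": 255}, {"rx": 0, "ry": 0, "rz": 0, "tx": 0, "ty": 0, "tz": 0.2, "grip": 255}, {"rx": 0, "ry": 0, "rz": 0, "tx": 0, "ty": 0, "tz": 0.2, "grip": 255}], "force": 50}}

```text
t: 8.83
ee_pos: [0.5189, -0.1999, 0.0533]
ee_rot: [-3.141, 0.0, 1.747]
force: [0.1, 1.4, -1.6]
finger_gap: 0.0124
```

{"api": "carry_out", "payload": {"increments": [{"rx": 0, "ry": 0, "rz": 0, "tx": 0.1, "ty": 0, "tz": 0.1, "grip": 255}, {"rx": 0, "ry": 0, "rz": 0, "tx": 0.1, "ty": 0, "tz": 0.1, "grip": 255}, {"rx": 0, "ry": 0, "rz": 0, "tx": 0.1, "ty": 0, "tz": 0.1, "grip": 255}], "force": 50}}

```text
t: 9.08
ee_pos: [0.5188, -0.1985, 0.0523]
ee_rot: [-3.142, -0.0, 1.748]
force: [0.6, 0.4, -1.2]
finger_gap: 0.0123
```

```bash
python3 - <<'E'
from h import *
s=get_state();print(s['t'],s['ee_pos'],s['ee_rot'],s['force'],s['wrist_torque'])
snap('wrist','w9');snap('scene','s9')
crop('s9',150,150,300,270,5,'c9')
E
```

```text
9.0833 [ 0.51881067 -0.19846984  0.05233435] [-3.14155820e+00 -2.13351116e-05  1.74788088e+00] [ 0.61065581  0.38115642 -1.16182899] [-0.00403611  0.04085977  0.0001876 ]
```

View pics/w9.png

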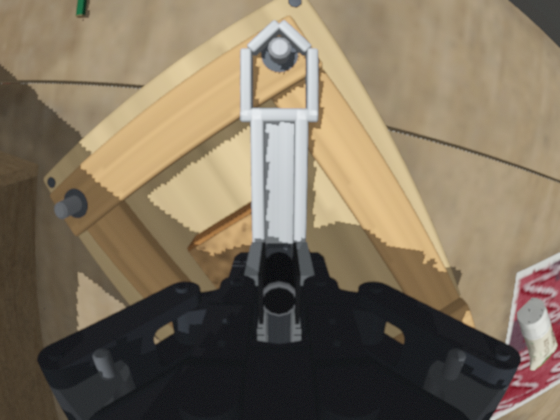

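View pics/c9.png

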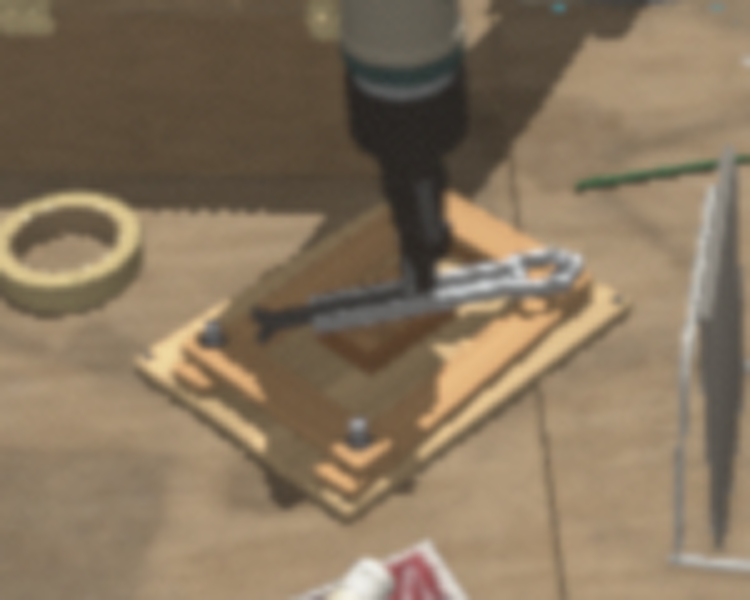

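{"api": "carry_out", "payload": {"increments": [{"rx": 0, "ry": 0, "rz": 0, "tx": -0.2, "ty": 0, "tz": 0, "grip": 255}, {"rx": 0, "ry": 0, "rz": 0, "tx": -0.4, "ty": 0, "tz": 0, "grip": 255}, {"rx": 0, "ry": 0, "rz": 0, "tx": -0.6, "ty": 0, "tz": 0, "grip": 255}, {"rx": 0, "ry": 0, "rz": 0, "tx": -0.8, "ty": 0, "tz": 0, "grip": 255}, {"rx": 0, "ry": 0, "rz": 0, "tx": -1.0, "ty": 0, "tz": 0, "grip": 255}, {"rx": 0, "ry": 0, "rz": 0, "tx": -1.2, "ty": 0, "tz": 0, "grip": 255}, {"rx": 0, "ry": 0, "rz": 0, "tx": -1.4, "ty": 0, "tz": 0, "grip": 255}, {"rx": 0, "ry": 0, "rz": 0, "tx": -1.6, "ty": 0, "tz": 0, "grip": 255}, {"rx": 0, "ry": 0, "rz": 0, "tx": -1.8, "ty": 0, "tz": 0, "grip": 255}, {"rx": 0, "ry": 0, "rz": 0, "tx": -1.8, "ty": 0, "tz": 0, "grip": 255}], "force": 50}}

```text
t: 10.02
ee_pos: [0.5221, -0.2167, 0.0523]
ee_rot: [3.141, 0.0, 1.747]
force: [-0.7, 4.5, -0.5]
finger_gap: 0.0127
```

```bash
cat > st.py <<'E'
from h import *
def st(yaw):
    s=get_state(); u=np.array([np.cos(yaw),np.sin(yaw),0]); v=np.array([-u[1],u[0],0])
    print(round(s['t'],2),s['ee_pos'].round(4),'yaw',s['ee_rot'][2].round(4),'along',round(float(s['ee_pos']@u)*1000,2),'lat',round(float(s['ee_pos']@v)*1000,2),'F along',round(float(s['force']@u),2),'lat',round(float(s['force']@v),2),'z',s['force'][2].round(2),'T',s['wrist_torque'].round(2))
E
python3 - <<'E'
from st import *
st(-1.3937); snap('wrist','w10');snap('scene','s10')
crop('s10',150,150,300,270,5,'c10')
E
```

```text
10.02 [ 0.5221 -0.2167  0.0523] yaw 1.7473 along 305.28 lat 475.73 F along -4.5 lat 0.13 z -0.47 T [ 0.88  0.04 -0.06]
```

View pics/w10.png

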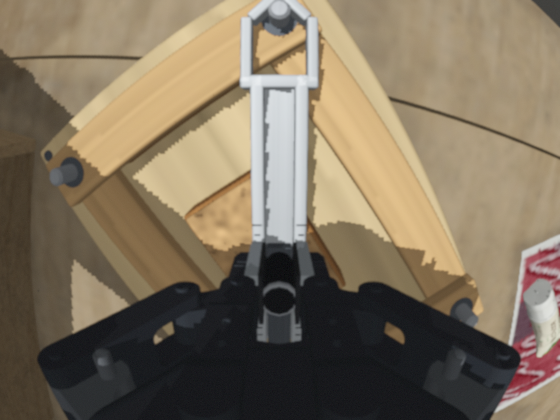

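View pics/c10.png

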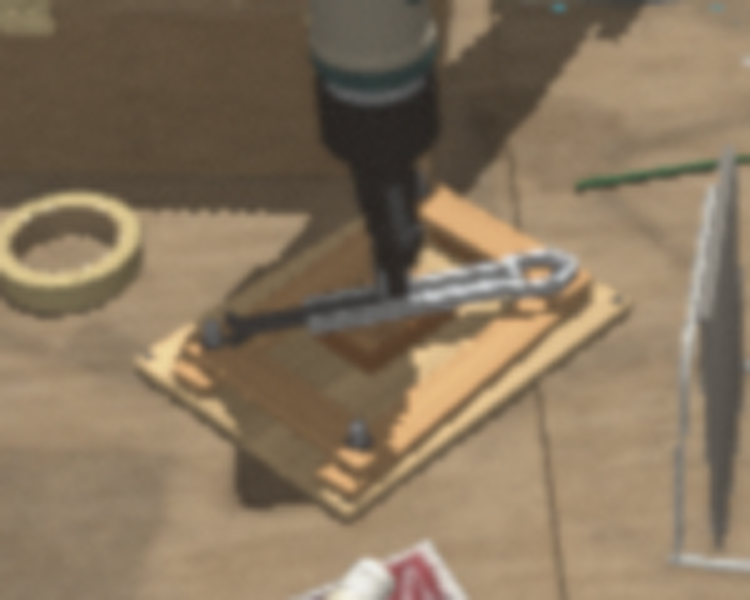

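{"api": "carry_out", "payload": {"increments": [{"rx": 0, "ry": 0, "rz": 0, "tx": -0.1, "ty": 0, "tz": 0, "grip": 255}, {"rx": 0, "ry": 0, "rz": 0, "tx": -0.2, "ty": 0, "tz": 0, "grip": 255}, {"rx": 0, "ry": 0, "rz": 0, "tx": -0.3, "ty": 0, "tz": 0, "grip": 255}, {"rx": 0, "ry": 0, "rz": 0, "tx": -0.4, "ty": 0, "tz": 0, "grip": 255}, {"rx": 0, "ry": 0, "rz": 0, "tx": -0.4, "ty": 0, "tz": 0, "grip": 255}], "force": 50}}

```text
t: 10.53
ee_pos: [0.5227, -0.2204, 0.0523]
ee_rot: [3.142, 0.0, 1.748]
force: [-0.3, 4.8, -1.3]
finger_gap: 0.0125
```

```bash
python3 - <<'E'
from st import *
st(-1.3937)
E
```

```text
10.53 [ 0.5227 -0.2204  0.0523] yaw 1.7476 along 309.09 lat 475.71 F along -4.74 lat 0.55 z -1.31 T [ 0.98  0.04 -0.06]
```

{"api": "carry_out", "payload": {"increments": [{"rx": 0, "ry": 0, "rz": 0, "tx": -0.1, "ty": 0, "tz": 0, "grip": 255}, {"rx": 0, "ry": 0, "rz": 0, "tx": -0.2, "ty": 0, "tz": 0, "grip": 255}, {"rx": 0, "ry": 0, "rz": 0, "tx": -0.3, "ty": 0, "tz": 0, "grip": 255}, {"rx": 0, "ry": 0, "rz": 0, "tx": -0.3, "ty": 0, "tz": 0, "grip": 255}], "force": 50}}

```text
t: 10.87
ee_pos: [0.5233, -0.2234, 0.0523]
ee_rot: [3.142, 0.0, 1.748]
force: [0.2, 4.0, -1.5]
finger_gap: 0.0128
```

```bash
python3 - <<'E'
from st import *
st(-1.3937)
E
```

```text
10.87 [ 0.5233 -0.2234  0.0523] yaw 1.7475 along 312.12 lat 475.71 F along -3.92 lat 0.88 z -1.5 T [ 0.93  0.09 -0.06]
```

{"api": "carry_out", "payload": {"increments": [{"rx": 0, "ry": 0, "rz": 0, "tx": -0.05, "ty": 0, "tz": 0, "grip": 255}, {"rx": 0, "ry": 0, "rz": 0, "tx": -0.1, "ty": 0, "tz": 0, "grip": 255}, {"rx": 0, "ry": 0, "rz": 0, "tx": -0.15, "ty": 0, "tz": 0, "grip": 255}, {"rx": 0, "ry": 0, "rz": 0, "tx": -0.15, "ty": 0, "tz": 0, "grip": 255}], "force": 50}}

```text
t: 11.2
ee_pos: [0.5235, -0.2247, 0.0523]
ee_rot: [3.142, 0.0, 1.748]
force: [-0.8, 4.1, -1.3]
finger_gap: 0.0126
```

```bash
python3 - <<'E'
from st import *
st(-1.3937);snap('scene','s11')
crop('s11',150,150,300,270,5,'c11')
E
```

```text
11.2 [ 0.5235 -0.2247  0.0523] yaw 1.7477 along 313.42 lat 475.71 F along -4.19 lat -0.03 z -1.3 T [ 0.99  0.03 -0.04]
```

View pics/c11.png

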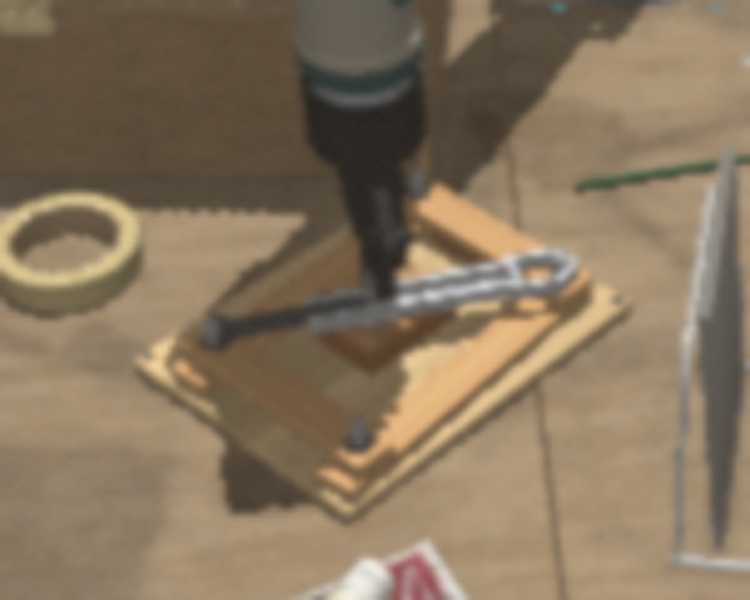

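{"api": "carry_out", "payload": {"increments": [{"rx": 0, "ry": 0, "rz": 0, "tx": -0.04, "ty": 0, "tz": 0, "grip": 255}, {"rx": 0, "ry": 0, "rz": 0, "tx": -0.08, "ty": 0, "tz": 0, "grip": 255}, {"rx": 0, "ry": 0, "rz": 0, "tx": -0.12, "ty": 0, "tz": 0, "grip": 255}], "force": 50}}

```text
t: 11.5
ee_pos: [0.5237, -0.2258, 0.0523]
ee_rot: [-3.141, -0.0, 1.748]
force: [-0.6, 4.2, -1.4]
finger_gap: 0.0123
```

```bash
python3 - <<'E'
from st import *
st(-1.3937)
E
```

```text
11.5 [ 0.5237 -0.2258  0.0523] yaw 1.7478 along 314.48 lat 475.7 F along -4.26 lat 0.16 z -1.42 T [ 1.04  0.08 -0.03]
```

{"api": "carry_out", "payload": {"increments": [{"rx": 0, "ry": 0, "rz": 0, "tx": -0.04, "ty": 0, "tz": 0, "grip": 255}, {"rx": 0, "ry": 0, "rz": 0, "tx": -0.08, "ty": 0, "tz": 0, "grip": 255}, {"rx": 0, "ry": 0, "rz": 0, "tx": -0.12, "ty": 0, "tz": 0, "grip": 255}], "force": 50}}

```text
t: 11.75
ee_pos: [0.5239, -0.227, 0.0524]
ee_rot: [-3.142, -0.0, 1.748]
force: [-0.4, 3.7, -1.9]
finger_gap: 0.0127
```

```bash
python3 - <<'E'
from st import *
st(-1.3937)
E
```

```text
11.75 [ 0.5239 -0.227   0.0524] yaw 1.7478 along 315.72 lat 475.69 F along -3.73 lat 0.24 z -1.89 T [ 1.09  0.07 -0.07]
```

{"api": "carry_out", "payload": {"increments": [{"rx": 0, "ry": 0, "rz": 0, "tx": -0.04, "ty": 0, "tz": 0, "grip": 255}, {"rx": 0, "ry": 0, "rz": 0, "tx": -0.08, "ty": 0, "tz": 0, "grip": 255}, {"rx": 0, "ry": 0, "rz": 0, "tx": -0.12, "ty": 0, "tz": 0, "grip": 255}], "force": 50}}

```text
t: 12.0
ee_pos: [0.5241, -0.2282, 0.0523]
ee_rot: [-3.141, -0.0, 1.748]
force: [0.6, 5.6, -2.4]
finger_gap: 0.0126
```

```bash
python3 - <<'E'
from st import *
st(-1.3937)
E
```

```text
12.0 [ 0.5241 -0.2282  0.0523] yaw 1.7478 along 316.93 lat 475.68 F along -5.45 lat 1.6 z -2.39 T [ 1.04  0.08 -0.01]
```

{"api": "carry_out", "payload": {"increments": [{"rx": 0, "ry": 0, "rz": 0, "tx": -0.04, "ty": 0, "tz": 0, "grip": 255}, {"rx": 0, "ry": 0, "rz": 0, "tx": -0.08, "ty": 0, "tz": 0, "grip": 255}], "force": 50}}

```text
t: 12.17
ee_pos: [0.5243, -0.2287, 0.0523]
ee_rot: [-3.142, -0.0, 1.748]
force: [-0.8, 5.7, -1.9]
finger_gap: 0.0127
```

```bash
python3 - <<'E'
from st import *
st(-1.3937)
E
```

```text
12.17 [ 0.5243 -0.2287  0.0523] yaw 1.7481 along 317.43 lat 475.78 F along -5.72 lat 0.24 z -1.94 T [1.21 0.07 0.01]
```

{"api": "carry_out", "payload": {"increments": [{"rx": 0, "ry": 0, "rz": 0, "tx": -0.03, "ty": 0, "tz": 0, "grip": 255}, {"rx": 0, "ry": 0, "rz": 0, "tx": -0.05, "ty": 0, "tz": 0, "grip": 255}], "force": 50}}

```text
t: 12.33
ee_pos: [0.5243, -0.2288, 0.0523]
ee_rot: [-3.141, -0.001, 1.748]
force: [-0.1, 7.1, -1.6]
finger_gap: 0.0125
```

```bash
python3 - <<'E'
from st import *
st(-1.3937)
E
```

```text
12.33 [ 0.5243 -0.2288  0.0523] yaw 1.7483 along 317.59 lat 475.8 F along -7.01 lat 1.12 z -1.61 T [ 1.34  0.14 -0.03]
```

{"api": "carry_out", "payload": {"increments": [{"rx": 0, "ry": 0, "rz": 0, "tx": -0.03, "ty": 0, "tz": 0, "grip": 255}, {"rx": 0, "ry": 0, "rz": 0, "tx": -0.06, "ty": 0, "tz": 0, "grip": 255}, {"rx": 0, "ry": 0, "rz": 0, "tx": -0.08, "ty": 0, "tz": 0, "grip": 255}, {"rx": 0, "ry": 0, "rz": 0, "tx": -0.08, "ty": 0, "tz": 0, "grip": 255}], "force": 50}}

```text
t: 12.67
ee_pos: [0.5245, -0.229, 0.0523]
ee_rot: [-3.141, -0.001, 1.749]
force: [-0.4, 6.4, -1.8]
finger_gap: 0.0126
```

```bash
python3 - <<'E'
from st import *
st(-1.3937)
E
```

```text
12.67 [ 0.5245 -0.229   0.0523] yaw 1.7488 along 317.84 lat 475.9 F along -6.38 lat 0.69 z -1.78 T [ 1.44  0.18 -0.04]
```

{"api": "carry_out", "payload": {"increments": [{"rx": 0, "ry": 0, "rz": 0, "tx": -0.04, "ty": 0, "tz": 0, "grip": 255}, {"rx": 0, "ry": 0, "rz": 0, "tx": -0.08, "ty": 0, "tz": 0, "grip": 255}, {"rx": 0, "ry": 0, "rz": 0, "tx": -0.1, "ty": 0, "tz": 0, "grip": 255}, {"rx": 0, "ry": 0, "rz": 0, "tx": -0.1, "ty": 0, "tz": 0, "grip": 255}], "force": 50}}

```text
t: 13.0
ee_pos: [0.5246, -0.2294, 0.0523]
ee_rot: [-3.141, -0.002, 1.749]
force: [-1.7, 8.2, -1.7]
finger_gap: 0.0124
```

```bash
python3 - <<'E'
from st import *
st(-1.3937)
E
```

```text
13.0 [ 0.5246 -0.2294  0.0523] yaw 1.7491 along 318.19 lat 475.98 F along -8.37 lat -0.19 z -1.69 T [1.72 0.09 0.01]
```

{"api": "carry_out", "payload": {"increments": [{"rx": 0, "ry": 0, "rz": 0, "tx": -0.04, "ty": 0, "tz": 0, "grip": 255}, {"rx": 0, "ry": 0, "rz": 0, "tx": -0.08, "ty": 0, "tz": 0, "grip": 255}, {"rx": 0, "ry": 0, "rz": 0, "tx": -0.12, "ty": 0, "tz": 0, "grip": 255}, {"rx": 0, "ry": 0, "rz": 0, "tx": -0.12, "ty": 0, "tz": 0, "grip": 255}], "force": 50}}

```text
t: 13.33
ee_pos: [0.5248, -0.2298, 0.0523]
ee_rot: [-3.141, -0.003, 1.75]
force: [-0.7, 10.0, -0.3]
finger_gap: 0.0127
```

```bash
python3 - <<'E'
from st import *
st(-1.3937);snap('scene','s12');st(-1.3937);snap('wrist','w12');st(-1.3937)
crop('s12',150,150,300,270,5,'c12')
E
```

```text
13.33 [ 0.5248 -0.2298  0.0523] yaw 1.7496 along 318.65 lat 476.13 F along -9.98 lat 1.03 z -0.26 T [1.99 0.2  0.04]
13.38 [ 0.5248 -0.2298  0.0523] yaw 1.7497 along 318.64 lat 476.12 F along -10.88 lat 0.95 z -0.27 T [ 2.02  0.26 -0.04]
13.43 [ 0.5248 -0.2298  0.0523] yaw 1.7497 along 318.64 lat 476.15 F along -10.04 lat 1.47 z -0.13 T [ 1.96  0.22 -0.02]
```

View pics/c12.png

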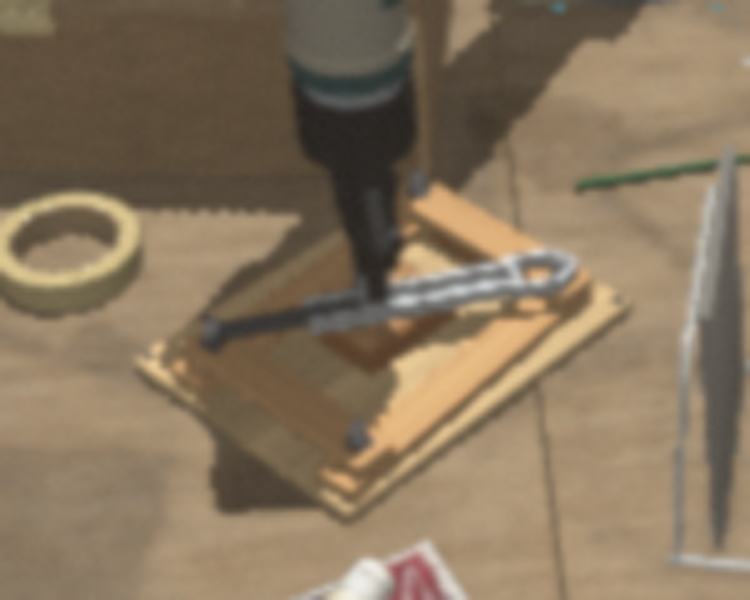

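View pics/w12.png

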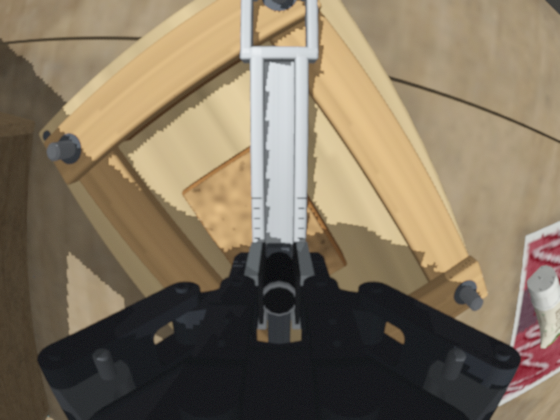

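{"api": "carry_out", "payload": {"increments": [{"rx": 0, "ry": 0, "rz": 0, "tx": -0.02, "ty": 0, "tz": 0, "grip": 255}, {"rx": 0, "ry": 0, "rz": 0, "tx": -0.02, "ty": 0, "tz": 0, "grip": 255}, {"rx": 0, "ry": 0, "rz": 0, "tx": -0.02, "ty": 0, "tz": 0, "grip": 255}, {"rx": 0, "ry": 0, "rz": 0, "tx": -0.02, "ty": 0, "tz": 0, "grip": 255}, {"rx": 0, "ry": 0, "rz": 0, "tx": -0.02, "ty": 0, "tz": 0, "grip": 255}, {"rx": 0, "ry": 0, "rz": 0, "tx": -0.02, "ty": 0, "tz": 0, "grip": 255}, {"rx": 0, "ry": 0, "rz": 0, "tx": -0.02, "ty": 0, "tz": 0, "grip": 255}, {"rx": 0, "ry": 0, "rz": 0, "tx": -0.02, "ty": 0, "tz": 0, "grip": 255}], "force": 50}}

```text
t: 14.1
ee_pos: [0.5248, -0.2298, 0.0523]
ee_rot: [-3.141, -0.003, 1.75]
force: [-1.3, 9.7, -0.3]
finger_gap: 0.0126
```

```bash
python3 - <<'E'
from st import *
st(-1.3937);snap('top','t12');st(-1.3937)
crop('t12',270,145,410,275,5,'ct12')
E
```

```text
14.1 [ 0.5248 -0.2298  0.0523] yaw 1.7498 along 318.7 lat 476.14 F along -9.75 lat 0.42 z -0.25 T [2.03 0.22 0.01]
14.15 [ 0.5248 -0.2298  0.0523] yaw 1.7498 along 318.65 lat 476.12 F along -9.98 lat 0.25 z -0.63 T [ 1.97  0.2  -0.01]
```

View pics/ct12.png

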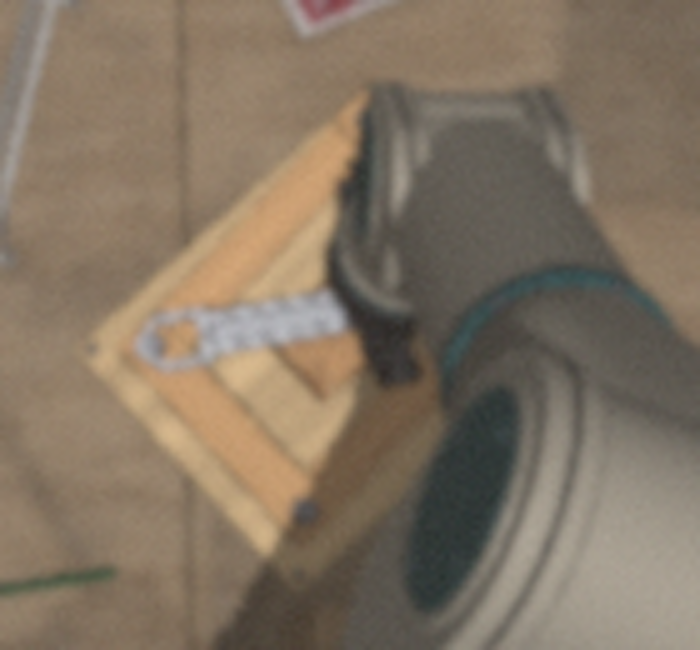

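{"api": "carry_out", "payload": {"increments": [{"rx": 0, "ry": 0, "rz": 0, "tx": 0.4, "ty": 0, "tz": 0, "grip": 255}, {"rx": 0, "ry": 0, "rz": 0, "tx": 0.8, "ty": 0, "tz": 0, "grip": 255}, {"rx": 0, "ry": 0, "rz": 0, "tx": 1.2, "ty": 0, "tz": 0, "grip": 255}, {"rx": 0, "ry": 0, "rz": 0, "tx": 1.7, "ty": 0, "tz": 0, "grip": 255}, {"rx": 0, "ry": 0, "rz": 0, "tx": 2.2, "ty": 0, "tz": 0, "grip": 255}, {"rx": 0, "ry": 0, "rz": 0, "tx": 2.7, "ty": 0, "tz": 0, "grip": 255}, {"rx": 0, "ry": 0, "rz": 0, "tx": 3.1, "ty": 0, "tz": 0, "grip": 255}, {"rx": 0, "ry": 0, "rz": 0, "tx": 3.4, "ty": 0, "tz": 0, "grip": 255}, {"rx": 0, "ry": 0, "rz": 0, "tx": 3.4, "ty": 0, "tz": 0, "grip": 255}, {"rx": 0, "ry": 0, "rz": 0, "tx": 3.4, "ty": 0, "tz": 0, "grip": 255}], "force": 50}}

```text
t: 14.98
ee_pos: [0.5191, -0.2005, 0.0526]
ee_rot: [3.141, 0.002, 1.747]
force: [0.7, -0.1, -1.4]
finger_gap: 0.0126
```

```bash
python3 - <<'E'
from st import *
st(-1.3937);snap('wrist','w13');st(-1.3937)
E
```

```text
14.98 [ 0.5191 -0.2005  0.0526] yaw 1.7471 along 288.77 lat 475.69 F along 0.25 lat 0.69 z -1.37 T [-0.01 -0.07  0.04]
15.03 [ 0.5191 -0.2005  0.0526] yaw 1.7469 along 288.78 lat 475.66 F along 0.35 lat -0.03 z -2.01 T [-0.02  0.02 -0.03]
```

View pics/w13.png

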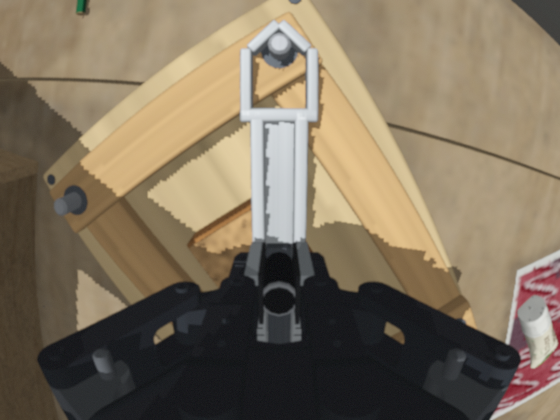

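```bash
python3 - <<'E'
from h import *
print(atz('top',340,268,.168),atz('top',330,268,.168))
plan([.491,-.216,.10],2.9586)
E
```

```text
[ 0.32834806 -0.20707337  0.168     ] [ 0.32843742 -0.17923246  0.168     ]
t [-1.05 -3.04 -4.74] rv [-7.0000e-04  1.6000e-03 -1.2117e+00] rows 9.7
```

{"api": "carry_out", "payload": {"increments": [{"rx": 0, "ry": 0, "rz": 0, "tx": 0.2, "ty": 0, "tz": -0.2, "grip": 255}, {"rx": 0, "ry": 0, "rz": 0, "tx": 0.2, "ty": 0, "tz": -1, "grip": 255}, {"rx": 0, "ry": 0, "rz": 0, "tx": 0.2, "ty": 0, "tz": -2.5, "grip": 255}, {"rx": 0, "ry": 0, "rz": 0, "tx": 0.2, "ty": 0, "tz": -4, "grip": 255}, {"rx": 0, "ry": 0, "rz": 0, "tx": 0.2, "ty": 0, "tz": -5, "grip": 255}, {"rx": 0, "ry": 0, "rz": 0, "tx": 0.2, "ty": 0, "tz": -5, "grip": 255}], "force": 50}}

```text
t: 15.53
ee_pos: [0.5202, -0.1978, 0.1049]
ee_rot: [3.137, 0.002, 1.747]
force: [1.0, -0.5, -1.9]
finger_gap: 0.0126
```

```bash
python3 - <<'E'
from h import *
print(get_state()['ee_pos'],get_state()['ee_rot'])
plan([.491,-.216,.10],2.9586)
E
```

```text
[ 0.52024118 -0.19783517  0.10486921] [3.13748117e+00 2.31860217e-03 1.74735607e+00]
t [-1.27 -3.2   0.48] rv [ 0.0022  0.0045 -1.2112] rows 9.7
```

{"api": "carry_out", "payload": {"increments": [{"rx": 0, "ry": 0, "rz": -0.06, "tx": -0.1, "ty": -0.3, "tz": 0, "grip": 255}, {"rx": 0, "ry": 0, "rz": -0.18, "tx": -0.2, "ty": -0.6, "tz": 0, "grip": 255}, {"rx": 0, "ry": 0, "rz": -0.3, "tx": -0.3, "ty": -1, "tz": 0, "grip": 255}, {"rx": 0, "ry": 0, "rz": -0.42, "tx": -0.5, "ty": -1.3, "tz": 0, "grip": 255}, {"rx": 0, "ry": 0, "rz": -0.54, "tx": -0.7, "ty": -1.6, "tz": 0, "grip": 255}, {"rx": 0, "ry": 0, "rz": -0.66, "tx": -0.8, "ty": -2, "tz": 0, "grip": 255}, {"rx": 0, "ry": 0, "rz": -0.78, "tx": -0.9, "ty": -2.3, "tz": 0, "grip": 255}, {"rx": 0, "ry": 0, "rz": -0.9, "tx": -1, "ty": -2.6, "tz": 0, "grip": 255}, {"rx": 0, "ry": 0, "rz": -1.02, "tx": -1.1, "ty": -2.9, "tz": 0, "grip": 255}, {"rx": 0, "ry": 0, "rz": -1.13, "tx": -1.2, "ty": -3.1, "tz": 0, "grip": 255}, {"rx": 0, "ry": 0, "rz": -1.21, "tx": -1.25, "ty": -3.2, "tz": 0, "grip": 255}, {"rx": 0, "ry": 0, "rz": -1.21, "tx": -1.25, "ty": -3.2, "tz": 0, "grip": 255}], "force": 50}}

```text
t: 16.53
ee_pos: [0.4885, -0.2156, 0.1018]
ee_rot: [3.141, -0.001, 2.959]
force: [0.0, -0.4, -1.3]
finger_gap: 0.0122
```

{"api": "carry_out", "payload": {"increments": [{"rx": 0, "ry": 0, "rz": 0, "tx": 0, "ty": 0, "tz": 1.3, "grip": 255}, {"rx": 0, "ry": 0, "rz": 0, "tx": 0, "ty": 0, "tz": 1.3, "grip": 255}, {"rx": 0, "ry": 0, "rz": 0, "tx": 0, "ty": 0, "tz": 1.3, "grip": 255}], "force": 50}}

```text
t: 16.78
ee_pos: [0.4886, -0.2149, 0.0888]
ee_rot: [3.141, -0.002, 2.956]
force: [1.0, 0.0, -2.2]
finger_gap: 0.0125
```

```bash
python3 - <<'E'
from st import *
st(-.183);snap('wrist','w14')
E
```

```text
16.78 [ 0.4886 -0.2149  0.0888] yaw 2.9563 along 519.6 lat -122.41 F along 0.94 lat 0.17 z -2.17 T [ 0.03  0.01 -0.01]
```

View pics/w14.png

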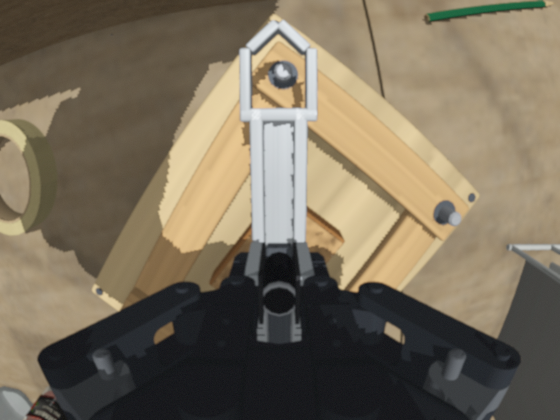

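{"api": "carry_out", "payload": {"increments": [{"rx": 0, "ry": 0, "rz": 0, "tx": 0, "ty": 0.15, "tz": 1, "grip": 255}, {"rx": 0, "ry": 0, "rz": 0, "tx": 0, "ty": 0.15, "tz": 2, "grip": 255}, {"rx": 0, "ry": 0, "rz": 0, "tx": 0, "ty": 0.15, "tz": 2.8, "grip": 255}, {"rx": 0, "ry": 0, "rz": 0, "tx": 0, "ty": 0.15, "tz": 3.2, "grip": 255}, {"rx": 0, "ry": 0, "rz": 0, "tx": 0, "ty": 0.15, "tz": 3.4, "grip": 255}, {"rx": 0, "ry": 0, "rz": 0, "tx": 0, "ty": 0.15, "tz": 3.4, "grip": 255}], "force": 50}}

```text
t: 17.33
ee_pos: [0.4892, -0.2134, 0.0547]
ee_rot: [3.141, -0.001, 2.958]
force: [-0.8, 0.1, -1.6]
finger_gap: 0.0123
```

```bash
python3 - <<'E'
from st import *
st(-.183);snap('wrist','w15');snap('scene','s15')
crop('s15',150,150,300,270,5,'c15')
E
```

```text
17.33 [ 0.4892 -0.2134  0.0547] yaw 2.9579 along 519.89 lat -120.78 F along -0.78 lat -0.05 z -1.64 T [ 0.08 -0.01  0.03]
```

View pics/w15.png

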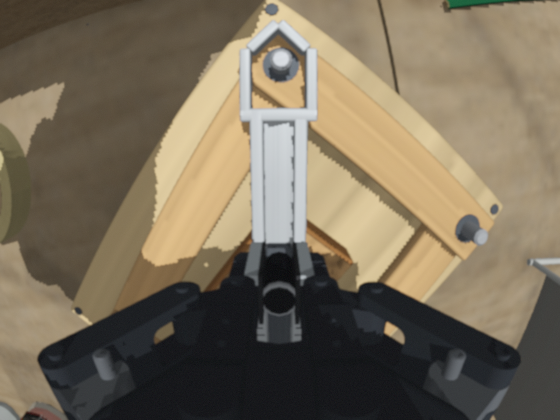

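View pics/c15.png

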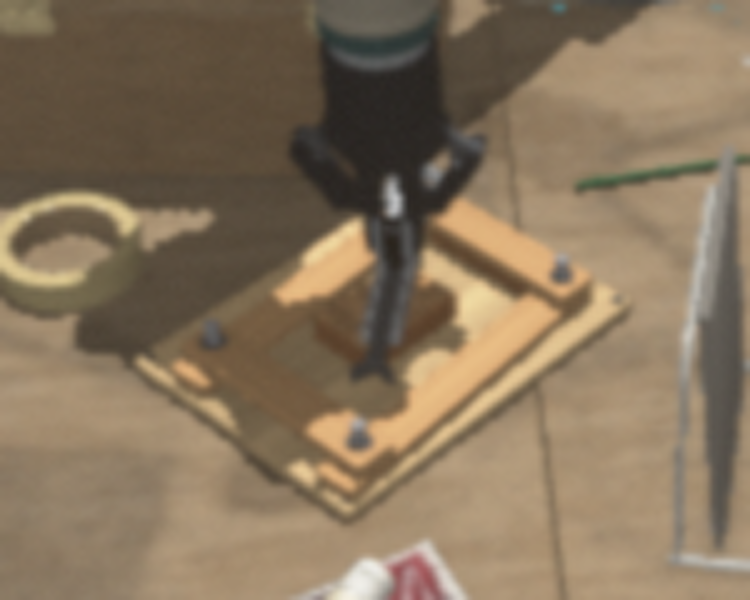

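{"api": "carry_out", "payload": {"increments": [{"rx": 0, "ry": 0, "rz": 0, "tx": 0, "ty": 0, "tz": 0.2, "grip": 255}, {"rx": 0, "ry": 0, "rz": 0, "tx": -0.2, "ty": 0, "tz": 0.2, "grip": 255}, {"rx": 0, "ry": 0, "rz": 0, "tx": -0.4, "ty": 0, "tz": 0.2, "grip": 255}, {"rx": 0, "ry": 0, "rz": 0, "tx": -0.6, "ty": 0, "tz": 0.2, "grip": 255}, {"rx": 0, "ry": 0, "rz": 0, "tx": -0.8, "ty": 0, "tz": 0.2, "grip": 255}, {"rx": 0, "ry": 0, "rz": 0, "tx": -1.2, "ty": 0, "tz": 0.2, "grip": 255}, {"rx": 0, "ry": 0, "rz": 0, "tx": -1.6, "ty": 0, "tz": 0.2, "grip": 255}, {"rx": 0, "ry": 0, "rz": 0, "tx": -2.0, "ty": 0, "tz": 0.2, "grip": 255}, {"rx": 0, "ry": 0, "rz": 0, "tx": -2.4, "ty": 0, "tz": 0.2, "grip": 255}, {"rx": 0, "ry": 0, "rz": 0, "tx": -2.8, "ty": 0, "tz": 0.2, "grip": 255}, {"rx": 0, "ry": 0, "rz": 0, "tx": -2.8, "ty": 0, "tz": 0.2, "grip": 255}], "force": 50}}

```text
t: 18.35
ee_pos: [0.5178, -0.2189, 0.0533]
ee_rot: [3.141, 0.0, 2.958]
force: [-4.2, 1.6, -1.9]
finger_gap: 0.0122
```

```bash
python3 - <<'E'
from st import *
st(-.183);snap('wrist','w16');snap('scene','s16');st(-.183)
crop('s16',150,150,300,270,5,'c16')
E
```

```text
18.35 [ 0.5178 -0.2189  0.0533] yaw 2.9576 along 548.97 lat -120.98 F along -4.44 lat 0.82 z -1.86 T [ 0.29  0.95 -0.05]
18.45 [ 0.517  -0.2187  0.0533] yaw 2.9577 along 548.16 lat -120.97 F along -4.03 lat 0.62 z -2.4 T [ 0.41  0.99 -0.16]
```

View pics/w16.png

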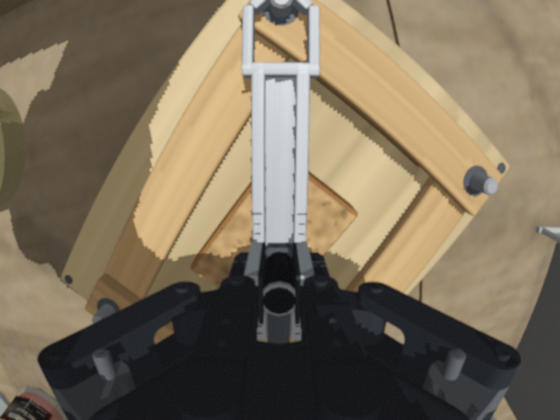

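View pics/c16.png

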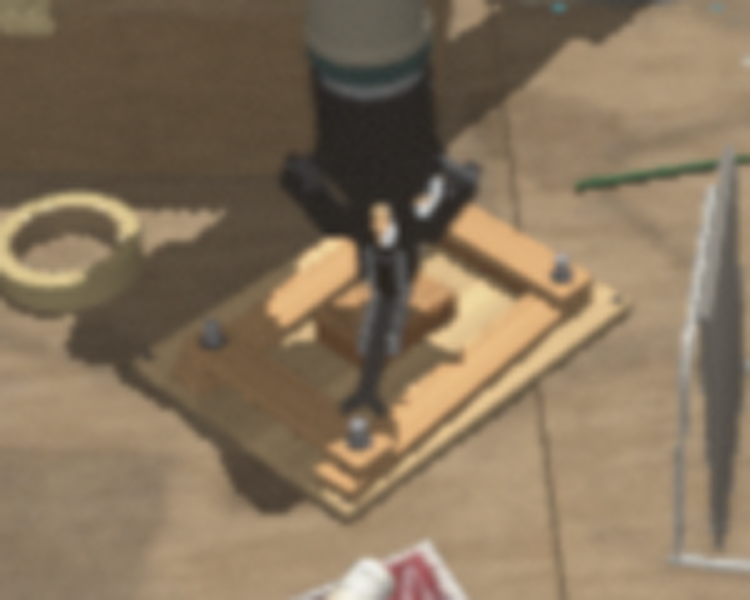

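{"api": "carry_out", "payload": {"increments": [{"rx": 0, "ry": 0, "rz": 0, "tx": -0.2, "ty": 0, "tz": 0.1, "grip": 255}, {"rx": 0, "ry": 0, "rz": 0, "tx": -0.4, "ty": 0, "tz": 0.1, "grip": 255}, {"rx": 0, "ry": 0, "rz": 0, "tx": -0.6, "ty": 0, "tz": 0.1, "grip": 255}, {"rx": 0, "ry": 0, "rz": 0, "tx": -0.8, "ty": 0, "tz": 0.1, "grip": 255}, {"rx": 0, "ry": 0, "rz": 0, "tx": -1, "ty": 0, "tz": 0.1, "grip": 255}, {"rx": 0, "ry": 0, "rz": 0, "tx": -1.2, "ty": 0, "tz": 0.1, "grip": 255}, {"rx": 0, "ry": 0, "rz": 0, "tx": -1.2, "ty": 0, "tz": 0.1, "grip": 255}, {"rx": 0, "ry": 0, "rz": 0, "tx": -1.2, "ty": 0, "tz": 0.1, "grip": 255}], "force": 50}}

```text
t: 19.12
ee_pos: [0.5287, -0.221, 0.0524]
ee_rot: [-3.141, -0.0, 2.958]
force: [-4.7, 1.9, -1.2]
finger_gap: 0.0124
```

```bash
python3 - <<'E'
from st import *
st(-.183);snap('scene','s17');st(-.183)
crop('s17',150,150,300,270,5,'c17')
E
```

```text
19.12 [ 0.5287 -0.221   0.0524] yaw 2.9577 along 560.1 lat -121.1 F along -4.96 lat 1.05 z -1.22 T [ 0.33  0.93 -0.11]
19.17 [ 0.5287 -0.221   0.0524] yaw 2.9578 along 560.05 lat -121.09 F along -3.88 lat 0.15 z -0.76 T [ 0.24  0.99 -0.02]
```

View pics/c17.png

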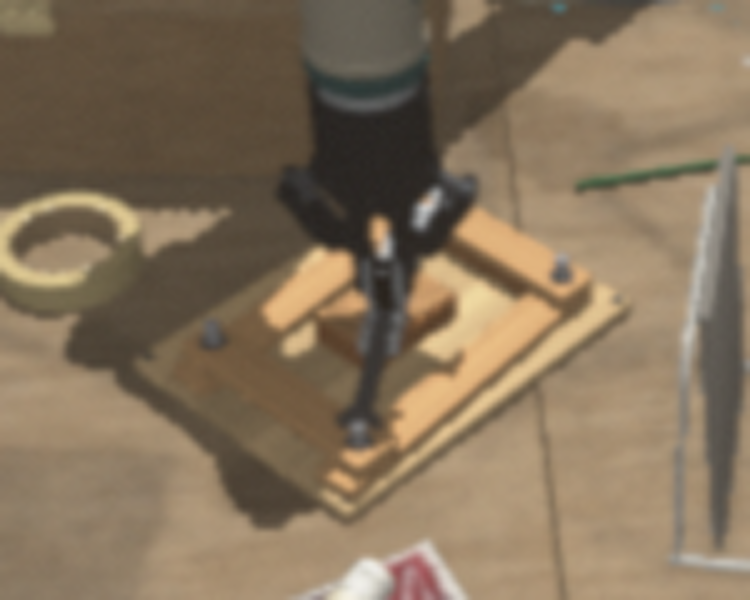

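{"api": "carry_out", "payload": {"increments": [{"rx": 0, "ry": 0, "rz": 0, "tx": -0.06, "ty": 0, "tz": 0, "grip": 255}, {"rx": 0, "ry": 0, "rz": 0, "tx": -0.12, "ty": 0, "tz": 0, "grip": 255}, {"rx": 0, "ry": 0, "rz": 0, "tx": -0.18, "ty": 0, "tz": 0, "grip": 255}, {"rx": 0, "ry": 0, "rz": 0, "tx": -0.24, "ty": 0, "tz": 0, "grip": 255}, {"rx": 0, "ry": 0, "rz": 0, "tx": -0.3, "ty": 0, "tz": 0, "grip": 255}, {"rx": 0, "ry": 0, "rz": 0, "tx": -0.3, "ty": 0, "tz": 0, "grip": 255}], "force": 50}}

```text
t: 19.67
ee_pos: [0.5315, -0.2215, 0.0524]
ee_rot: [-3.141, -0.001, 2.958]
force: [-3.8, 1.1, -0.3]
finger_gap: 0.0126
```

```bash
python3 - <<'E'
from st import *
st(-.183)
E
```

```text
19.67 [ 0.5315 -0.2215  0.0524] yaw 2.9577 along 562.9 lat -121.13 F along -3.95 lat 0.38 z -0.33 T [ 0.3   1.01 -0.1 ]
```

Not in contact yet; continue in small steps.

{"api": "carry_out", "payload": {"increments": [{"rx": 0, "ry": 0, "rz": 0, "tx": -0.05, "ty": 0, "tz": 0, "grip": 255}, {"rx": 0, "ry": 0, "rz": 0, "tx": -0.1, "ty": 0, "tz": 0, "grip": 255}, {"rx": 0, "ry": 0, "rz": 0, "tx": -0.15, "ty": 0, "tz": 0, "grip": 255}, {"rx": 0, "ry": 0, "rz": 0, "tx": -0.2, "ty": 0, "tz": 0, "grip": 255}, {"rx": 0, "ry": 0, "rz": 0, "tx": -0.2, "ty": 0, "tz": 0, "grip": 255}], "force": 50}}

```text
t: 20.08
ee_pos: [0.5334, -0.2219, 0.0524]
ee_rot: [-3.141, -0.001, 2.958]
force: [-4.5, 2.2, 0.5]
finger_gap: 0.0123
```

```bash
python3 - <<'E'
from st import *
st(-.183)
E
```

```text
20.08 [ 0.5334 -0.2219  0.0524] yaw 2.9577 along 564.89 lat -121.14 F along -4.84 lat 1.35 z 0.51 T [ 0.32  0.98 -0.11]
```

{"api": "carry_out", "payload": {"increments": [{"rx": 0, "ry": 0, "rz": 0, "tx": -0.05, "ty": 0, "tz": 0, "grip": 255}, {"rx": 0, "ry": 0, "rz": 0, "tx": -0.1, "ty": 0, "tz": 0, "grip": 255}, {"rx": 0, "ry": 0, "rz": 0, "tx": -0.15, "ty": 0, "tz": 0, "grip": 255}, {"rx": 0, "ry": 0, "rz": 0, "tx": -0.15, "ty": 0, "tz": 0, "grip": 255}], "force": 50}}

```text
t: 20.42
ee_pos: [0.5349, -0.2222, 0.0524]
ee_rot: [-3.141, -0.001, 2.958]
force: [-5.1, 2.1, -0.5]
finger_gap: 0.0127
```

```bash
python3 - <<'E'
from st import *
st(-.183)
E
```

```text
20.42 [ 0.5349 -0.2222  0.0524] yaw 2.9578 along 566.39 lat -121.12 F along -5.39 lat 1.17 z -0.52 T [ 0.35  1.04 -0.1 ]
```

{"api": "carry_out", "payload": {"increments": [{"rx": 0, "ry": 0, "rz": 0, "tx": -0.04, "ty": 0, "tz": 0, "grip": 255}, {"rx": 0, "ry": 0, "rz": 0, "tx": -0.08, "ty": 0, "tz": 0, "grip": 255}, {"rx": 0, "ry": 0, "rz": 0, "tx": -0.12, "ty": 0, "tz": 0, "grip": 255}], "force": 50}}

```text
t: 20.67
ee_pos: [0.5359, -0.2224, 0.0524]
ee_rot: [-3.141, -0.001, 2.958]
force: [-4.2, 2.7, 0.2]
finger_gap: 0.0126
```

```bash
python3 - <<'E'
from st import *
st(-.183)
E
```

```text
20.67 [ 0.5359 -0.2224  0.0524] yaw 2.9577 along 567.43 lat -121.16 F along -4.64 lat 1.93 z 0.2 T [ 0.33  1.1  -0.12]
```

{"api": "carry_out", "payload": {"increments": [{"rx": 0, "ry": 0, "rz": 0, "tx": -0.04, "ty": 0, "tz": 0, "grip": 255}, {"rx": 0, "ry": 0, "rz": 0, "tx": -0.08, "ty": 0, "tz": 0, "grip": 255}, {"rx": 0, "ry": 0, "rz": 0, "tx": -0.12, "ty": 0, "tz": 0, "grip": 255}], "force": 50}}

```text
t: 20.92
ee_pos: [0.5371, -0.2226, 0.0524]
ee_rot: [-3.141, -0.001, 2.958]
force: [-6.2, 2.4, -0.6]
finger_gap: 0.0125
```

```bash
python3 - <<'E'
from st import *
st(-.183)
E
```

```text
20.92 [ 0.5371 -0.2226  0.0524] yaw 2.9577 along 568.61 lat -121.15 F along -6.54 lat 1.18 z -0.64 T [ 0.38  1.1  -0.06]
```

{"api": "carry_out", "payload": {"increments": [{"rx": 0, "ry": 0, "rz": 0, "tx": -0.04, "ty": 0, "tz": 0, "grip": 255}, {"rx": 0, "ry": 0, "rz": 0, "tx": -0.08, "ty": 0, "tz": 0, "grip": 255}], "force": 50}}

```text
t: 21.08
ee_pos: [0.5378, -0.2228, 0.0524]
ee_rot: [-3.141, -0.001, 2.958]
force: [-5.5, 2.5, 0.6]
finger_gap: 0.0122
```

```bash
python3 - <<'E'
from st import *
st(-.183);snap('scene','s18');st(-.183)
crop('s18',190,200,250,250,12,'c18')
E
```

```text
21.08 [ 0.5378 -0.2228  0.0524] yaw 2.9578 along 569.37 lat -121.16 F along -5.86 lat 1.47 z 0.65 T [ 0.39  1.1  -0.07]
21.13 [ 0.5379 -0.2228  0.0524] yaw 2.9577 along 569.46 lat -121.18 F along -5.57 lat 1.2 z -1.06 T [ 0.35  1.07 -0.05]
```

View pics/c18.png

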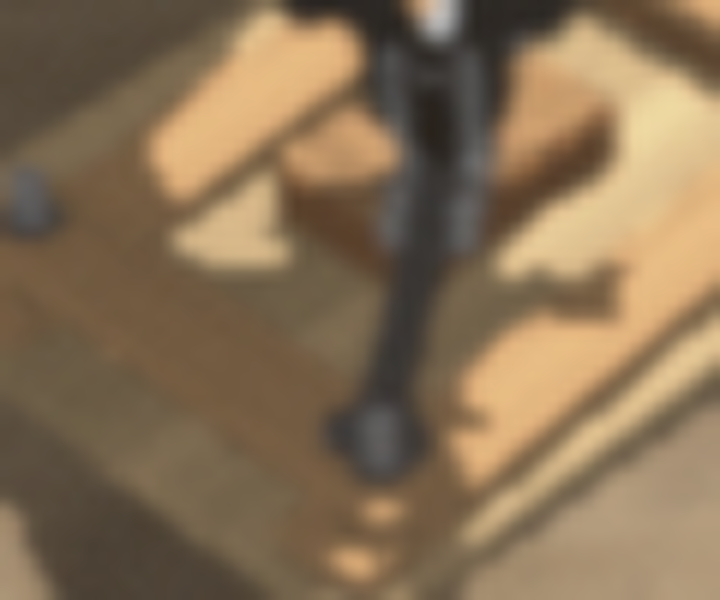

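{"api": "carry_out", "payload": {"increments": [{"rx": 0, "ry": 0, "rz": 0, "tx": -0.04, "ty": 0, "tz": 0, "grip": 255}, {"rx": 0, "ry": 0, "rz": 0, "tx": -0.08, "ty": 0, "tz": 0, "grip": 255}, {"rx": 0, "ry": 0, "rz": 0, "tx": -0.08, "ty": 0, "tz": 0, "grip": 255}], "force": 50}}

```text
t: 21.38
ee_pos: [0.5387, -0.2229, 0.0524]
ee_rot: [-3.141, -0.001, 2.958]
force: [-4.8, 1.0, -0.7]
finger_gap: 0.0124
```

```bash
python3 - <<'E'
from st import *
st(-.183)
E
```

```text
21.38 [ 0.5387 -0.2229  0.0524] yaw 2.9577 along 570.28 lat -121.17 F along -4.91 lat 0.13 z -0.69 T [ 0.38  1.04 -0.06]
```

{"api": "carry_out", "payload": {"increments": [{"rx": 0, "ry": 0, "rz": 0, "tx": -0.04, "ty": 0, "tz": 0, "grip": 255}, {"rx": 0, "ry": 0, "rz": 0, "tx": -0.08, "ty": 0, "tz": 0, "grip": 255}, {"rx": 0, "ry": 0, "rz": 0, "tx": -0.12, "ty": 0, "tz": 0, "grip": 255}], "force": 50}}

```text
t: 21.63
ee_pos: [0.5397, -0.2231, 0.0524]
ee_rot: [-3.141, -0.001, 2.958]
force: [-5.1, 2.0, -0.2]
finger_gap: 0.0123
```

```bash
python3 - <<'E'
from st import *
st(-.183)
E
```

```text
21.63 [ 0.5397 -0.2231  0.0524] yaw 2.9577 along 571.34 lat -121.18 F along -5.36 lat 0.99 z -0.2 T [ 0.36  1.08 -0.09]
```

{"api": "carry_out", "payload": {"increments": [{"rx": 0, "ry": 0, "rz": 0, "tx": -0.04, "ty": 0, "tz": 0, "grip": 255}, {"rx": 0, "ry": 0, "rz": 0, "tx": -0.08, "ty": 0, "tz": 0, "grip": 255}, {"rx": 0, "ry": 0, "rz": 0, "tx": -0.12, "ty": 0, "tz": 0, "grip": 255}], "force": 50}}

```text
t: 21.88
ee_pos: [0.5403, -0.2231, 0.0524]
ee_rot: [-3.141, -0.002, 2.958]
force: [-8.5, 3.1, 3.3]
finger_gap: 0.0123
```

```bash
python3 - <<'E'
from st import *
st(-.183);snap('wrist','w19');st(-.183)
E
```

```text
21.88 [ 0.5403 -0.2231  0.0524] yaw 2.9578 along 571.83 lat -121.05 F along -8.89 lat 1.5 z 3.33 T [ 0.55  1.53 -0.12]
21.93 [ 0.5403 -0.2231  0.0524] yaw 2.9579 along 571.83 lat -121.02 F along -7.11 lat 0.96 z 1.42 T [0.46 1.4  0.  ]
```

View pics/w19.png

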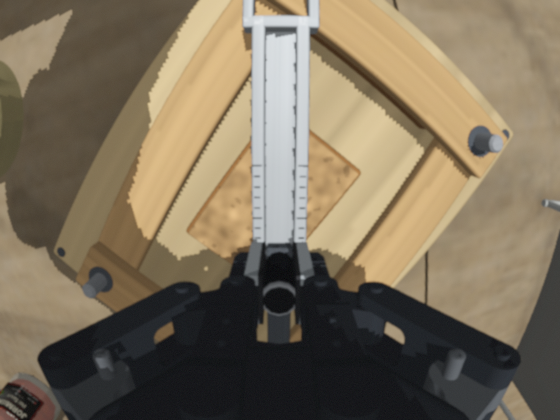

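{"api": "carry_out", "payload": {"increments": [{"rx": 0, "ry": 0, "rz": 0, "tx": -0.04, "ty": 0, "tz": 0, "grip": 255}, {"rx": 0, "ry": 0, "rz": 0, "tx": -0.08, "ty": 0, "tz": 0, "grip": 255}, {"rx": 0, "ry": 0, "rz": 0, "tx": -0.12, "ty": 0, "tz": 0, "grip": 255}, {"rx": 0, "ry": 0, "rz": 0, "tx": -0.12, "ty": 0, "tz": 0, "grip": 255}], "force": 50}}

```text
t: 22.27
ee_pos: [0.5403, -0.223, 0.0523]
ee_rot: [-3.141, -0.005, 2.958]
force: [-9.5, 2.7, 4.4]
finger_gap: 0.0124
```

```bash
python3 - <<'E'
from st import *
st(-.183)
E
```

```text
22.27 [ 0.5403 -0.223   0.0523] yaw 2.9579 along 571.86 lat -120.99 F along -9.83 lat 0.92 z 4.43 T [ 0.62  1.85 -0.05]
```

{"api": "carry_out", "payload": {"increments": [{"rx": 0, "ry": 0, "rz": 0, "tx": -0.03, "ty": 0, "tz": 0, "grip": 255}, {"rx": 0, "ry": 0, "rz": 0, "tx": -0.05, "ty": 0, "tz": 0, "grip": 255}, {"rx": 0, "ry": 0, "rz": 0, "tx": -0.05, "ty": 0, "tz": 0, "grip": 255}, {"rx": 0, "ry": 0, "rz": 0, "tx": -0.05, "ty": 0, "tz": 0, "grip": 255}, {"rx": 0, "ry": 0, "rz": 0, "tx": -0.05, "ty": 0, "tz": 0, "grip": 255}, {"rx": 0, "ry": 0, "rz": 0, "tx": -0.05, "ty": 0, "tz": 0, "grip": 255}, {"rx": 0, "ry": 0, "rz": 0, "tx": -0.05, "ty": 0, "tz": 0, "grip": 255}, {"rx": 0, "ry": 0, "rz": 0, "tx": -0.05, "ty": 0, "tz": 0, "grip": 255}], "force": 50}}

```text
t: 22.93
ee_pos: [0.5403, -0.2231, 0.0523]
ee_rot: [-3.141, -0.005, 2.958]
force: [-10.1, 3.0, 3.9]
finger_gap: 0.0125
```

```bash
python3 - <<'E'
from st import *
st(-.183);snap('scene','s20');st(-.183);snap('wrist','w20');st(-.183)
crop('s20',150,150,300,270,5,'c20')
E
```

```text
22.93 [ 0.5403 -0.2231  0.0523] yaw 2.9578 along 571.88 lat -121.03 F along -10.47 lat 1.16 z 3.87 T [ 0.68  2.03 -0.04]
22.98 [ 0.5403 -0.223   0.0523] yaw 2.9579 along 571.89 lat -120.99 F along -11.08 lat 0.98 z 4.68 T [ 0.65  2.03 -0.06]
23.03 [ 0.5403 -0.2231  0.0523] yaw 2.9579 along 571.91 lat -121.01 F along -10.8 lat 1.16 z 4.8 T [ 0.66  2.09 -0.07]
```

View pics/c20.png

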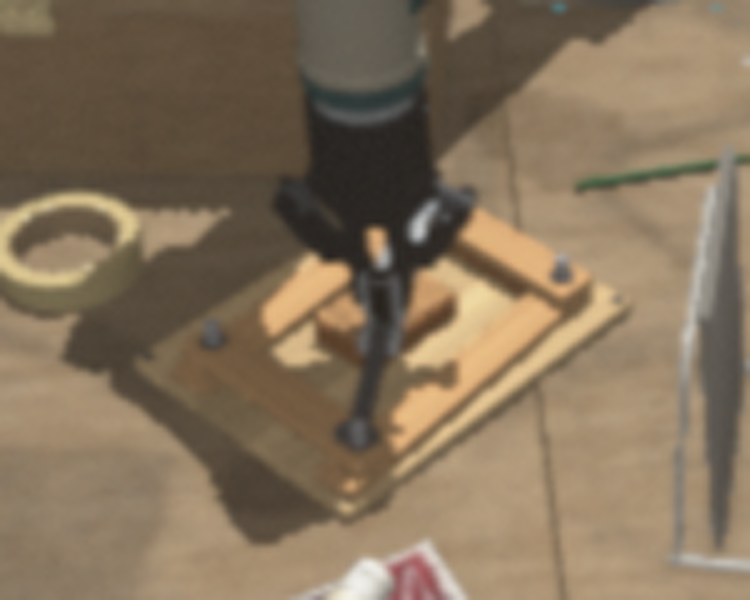

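{"api": "carry_out", "payload": {"increments": [{"rx": 0, "ry": 0, "rz": 0, "tx": 0.3, "ty": 0, "tz": 0, "grip": 255}, {"rx": 0, "ry": 0, "rz": 0, "tx": 0.7, "ty": 0, "tz": 0, "grip": 255}, {"rx": 0, "ry": 0, "rz": 0, "tx": 1.2, "ty": 0, "tz": 0, "grip": 255}, {"rx": 0, "ry": 0, "rz": 0, "tx": 1.8, "ty": 0, "tz": 0, "grip": 255}, {"rx": 0, "ry": 0, "rz": 0, "tx": 2.4, "ty": 0, "tz": 0, "grip": 255}, {"rx": 0, "ry": 0, "rz": 0, "tx": 3, "ty": 0, "tz": 0, "grip": 255}, {"rx": 0, "ry": 0, "rz": 0, "tx": 3.6, "ty": 0, "tz": 0, "grip": 255}, {"rx": 0, "ry": 0, "rz": 0, "tx": 4.2, "ty": 0, "tz": 0, "grip": 255}, {"rx": 0, "ry": 0, "rz": 0, "tx": 4.5, "ty": 0, "tz": 0, "grip": 255}, {"rx": 0, "ry": 0, "rz": 0, "tx": 4.5, "ty": 0, "tz": 0, "grip": 255}], "force": 50}}

```text
t: 23.87
ee_pos: [0.4981, -0.2151, 0.0524]
ee_rot: [3.142, -0.001, 2.958]
force: [-3.8, 2.4, -2.0]
finger_gap: 0.0125
```

```bash
python3 - <<'E'
from st import *
st(-.183)
E
```

```text
23.87 [ 0.4981 -0.2151  0.0524] yaw 2.958 along 528.91 lat -120.87 F along -4.14 lat 1.66 z -1.99 T [ 0.42  0.79 -0.14]
```

{"api": "carry_out", "payload": {"increments": [{"rx": 0, "ry": 0, "rz": 0, "tx": 0.1, "ty": 0, "tz": 0, "grip": 255}, {"rx": 0, "ry": 0, "rz": 0, "tx": 0.1, "ty": 0, "tz": 0, "grip": 255}]}}

```text
t: 24.03
ee_pos: [0.498, -0.2151, 0.0524]
ee_rot: [3.141, 0.0, 2.958]
force: [-4.0, 1.9, -2.1]
finger_gap: 0.0127
```

```bash
python3 - <<'E'
from st import *
st(-.183)
E
```

```text
24.03 [ 0.498  -0.2151  0.0524] yaw 2.9577 along 528.85 lat -120.89 F along -4.23 lat 1.1 z -2.14 T [ 0.39  0.83 -0.17]
```

{"api": "carry_out", "payload": {"increments": [{"rx": 0, "ry": 0, "rz": 0, "tx": 0.1, "ty": 0, "tz": 0, "grip": 255}, {"rx": 0, "ry": 0, "rz": 0, "tx": 0.1, "ty": 0, "tz": 0, "grip": 255}]}}

```text
t: 24.2
ee_pos: [0.4972, -0.215, 0.0524]
ee_rot: [3.141, 0.0, 2.958]
force: [-3.2, 1.8, -1.9]
finger_gap: 0.0123
```

```bash
python3 - <<'E'
from st import *
st(-.183)
E
```

```text
24.2 [ 0.4972 -0.215   0.0524] yaw 2.9578 along 528.03 lat -120.89 F along -3.51 lat 1.14 z -1.89 T [ 0.43  0.78 -0.14]
```

{"api": "carry_out", "payload": {"increments": [{"rx": 0, "ry": 0, "rz": 0, "tx": 0.1, "ty": 0, "tz": 0, "grip": 255}, {"rx": 0, "ry": 0, "rz": 0, "tx": 0.1, "ty": 0, "tz": 0, "grip": 255}]}}

```text
t: 24.37
ee_pos: [0.4971, -0.2149, 0.0527]
ee_rot: [3.141, 0.002, 2.958]
force: [-1.8, 1.6, -1.6]
finger_gap: 0.0122
```

```bash
python3 - <<'E'
from st import *
st(-.183)
E
```

```text
24.37 [ 0.4971 -0.2149  0.0527] yaw 2.9579 along 527.92 lat -120.86 F along -2.07 lat 1.23 z -1.55 T [ 0.32  0.29 -0.09]
```

{"api": "carry_out", "payload": {"increments": [{"rx": 0, "ry": 0, "rz": 0, "tx": 0.2, "ty": 0, "tz": 0, "grip": 255}, {"rx": 0, "ry": 0, "rz": 0, "tx": 0.4, "ty": 0, "tz": 0, "grip": 255}, {"rx": 0, "ry": 0, "rz": 0, "tx": 0.4, "ty": 0, "tz": 0, "grip": 255}, {"rx": 0, "ry": 0, "rz": 0, "tx": 0.4, "ty": 0, "tz": 0, "grip": 200}, {"rx": 0, "ry": 0, "rz": 0, "tx": 0.4, "ty": 0, "tz": 0, "grip": 140}, {"rx": 0, "ry": 0, "rz": 0, "tx": 0.4, "ty": 0, "tz": 0, "grip": 110}, {"rx": 0, "ry": 0, "rz": 0, "tx": 0.4, "ty": 0, "tz": 0, "grip": 110}, {"rx": 0, "ry": 0, "rz": 0, "tx": 0.4, "ty": 0, "tz": -2, "grip": 110}, {"rx": 0, "ry": 0, "rz": 0, "tx": 0.4, "ty": 0, "tz": -5, "grip": 110}, {"rx": 0, "ry": 0, "rz": 0, "tx": 0.4, "ty": 0, "tz": -9, "grip": 110}, {"rx": 0, "ry": 0, "rz": 0, "tx": 0.4, "ty": 0, "tz": -13, "grip": 110}, {"rx": 0, "ry": 0, "rz": 0, "tx": 0.4, "ty": 0, "tz": -15, "grip": 255}], "force": 50}}

```text
t: 25.37
ee_pos: [0.4942, -0.214, 0.2067]
ee_rot: [-3.141, 0.006, 2.958]
force: [1.3, 0.2, 0.4]
finger_gap: 0.0377
```

```bash
python3 - <<'E'
from st import *
st(-.183);snap('wrist','w21')
E
```

```text
25.37 [ 0.4942 -0.214   0.2067] yaw 2.9583 along 524.87 lat -120.45 F along 1.27 lat 0.41 z 0.36 T [-0.04 -0.09 -0.01]
```

View pics/w21.png

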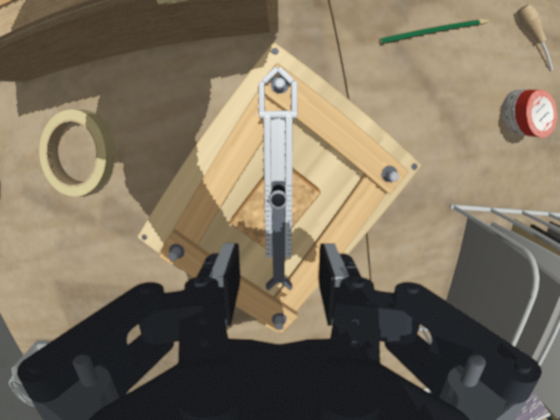

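```bash
python3 - <<'E'
from studs import *
crop('w21',140,40,430,340,2,'c21')
plan([.6825,-.2096,.14],2.303)
E
```

```text
t [-18.2    3.89   7.07] rv [0.0016 0.0104 0.6551] rows 5.2
```

View pics/c21.png

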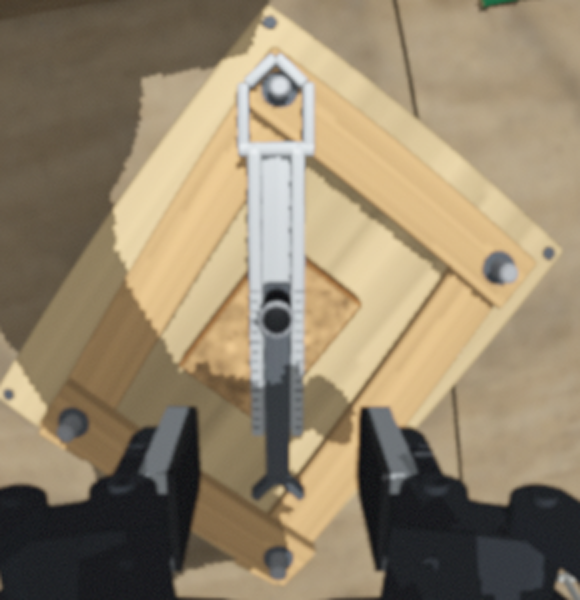

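{"api": "carry_out", "payload": {"increments": [{"rx": 0, "ry": 0, "rz": 0.08, "tx": -2.2, "ty": 0.5, "tz": 0, "grip": 255}, {"rx": 0, "ry": 0, "rz": 0.16, "tx": -4.5, "ty": 1, "tz": 0, "grip": 255}, {"rx": 0, "ry": 0, "rz": 0.26, "tx": -7, "ty": 1.5, "tz": 1, "grip": 255}, {"rx": 0, "ry": 0, "rz": 0.36, "tx": -10, "ty": 2, "tz": 2, "grip": 255}, {"rx": 0, "ry": 0, "rz": 0.46, "tx": -13, "ty": 2.7, "tz": 4, "grip": 255}, {"rx": 0, "ry": 0, "rz": 0.56, "tx": -16, "ty": 3.4, "tz": 6, "grip": 255}, {"rx": 0, "ry": 0, "rz": 0.65, "tx": -18.2, "ty": 3.9, "tz": 7, "grip": 255}, {"rx": 0, "ry": 0, "rz": 0.65, "tx": -18.2, "ty": 3.9, "tz": 7, "grip": 255}, {"rx": 0, "ry": 0, "rz": 0.65, "tx": -18.2, "ty": 3.9, "tz": 7, "grip": 255}], "force": 60}}

```text
t: 26.17
ee_pos: [0.6782, -0.2077, 0.1306]
ee_rot: [-3.141, -0.002, 2.31]
force: [0.4, 1.2, -0.3]
finger_gap: -0.0002
```

```bash
python3 - <<'E'
from st import *
st(.7325);snap('wrist','w22')
plan([.6825,-.2096,.04],2.303)
E
```

```text
26.17 [ 0.6782 -0.2077  0.1306] yaw 2.3103 along 365.31 lat -607.95 F along 1.09 lat 0.65 z -0.28 T [ 0.03  0.01 -0.  ]
t [-0.42  0.3   9.16] rv [-0.0011 -0.0013  0.0067] rows 2.2
```

View pics/w22.png

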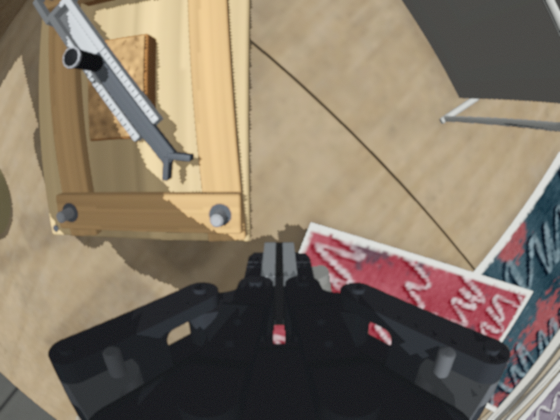

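```bash
python3 - <<'E'
from h import *
p=np.load('pics/w22.npz')['pos']; R=Rn.from_euler('xyz',np.load('pics/w22.npz')['rot'])
for z in(.13,.03,.036): print(z,wproj('w22',[p[0],p[1],z]))
for n,(u,v,z) in dict(FLtop=(217,220,.053),FLbase=(220,212,.036),FRtop=(67,214,.053),end_far=(242,231,.036),end_near=(241,194,.036)).items():
    q=watz('w22',u,v,z); print(n,q.round(4),'tool',R.inv().apply(q-p).round(4))
E
```

```text
0.13 (np.float64(280.32626426723397), np.float64(260.601793982848))
0.03 (np.float64(279.9066338276613), np.float64(205.80243971010347))
0.036 (np.float64(279.92306354068825), np.float64(207.89615683767283))
FLtop [ 0.6477 -0.2413  0.053 ] tool [-0.0044 -0.0451  0.0777]
FLbase [ 0.6465 -0.2411  0.036 ] tool [-0.0035 -0.0458  0.0947]
FRtop [ 0.5488 -0.3269  0.053 ] tool [-0.001  -0.1758  0.0778]
end_far [ 0.669  -0.2413  0.036 ] tool [-0.0188 -0.0293  0.0946]
end_near [ 0.6493 -0.2194  0.036 ] tool [ 0.0106 -0.0291  0.0947]
```

{"api": "carry_out", "payload": {"increments": [{"rx": 0, "ry": 0, "rz": 0, "tx": -0.4, "ty": 0.2, "tz": 3, "grip": 255}, {"rx": 0, "ry": 0, "rz": 0, "tx": -0.4, "ty": 0.2, "tz": 6, "grip": 255}, {"rx": 0, "ry": 0, "rz": 0, "tx": -0.4, "ty": 0.2, "tz": 8.5, "grip": 255}, {"rx": 0, "ry": 0, "rz": 0, "tx": -0.4, "ty": 0.2, "tz": 10, "grip": 255}, {"rx": 0, "ry": 0, "rz": 0, "tx": -0.4, "ty": 0.2, "tz": 10, "grip": 255}, {"rx": 0, "ry": 0, "rz": 0, "tx": -0.4, "ty": 0.2, "tz": 10, "grip": 255}]}}

```text
t: 26.72
ee_pos: [0.6819, -0.211, 0.0329]
ee_rot: [-3.141, -0.0, 2.308]
force: [0.2, 0.6, 0.4]
finger_gap: 0.0
```

```bash
python3 - <<'E'
from st import *
st(.7325);snap('wrist','w23')
E
```

```text
26.72 [ 0.6819 -0.211   0.0329] yaw 2.3076 along 365.86 lat -612.91 F along 0.53 lat 0.37 z 0.38 T [ 0.01 -0.04  0.01]
```

View pics/w23.png

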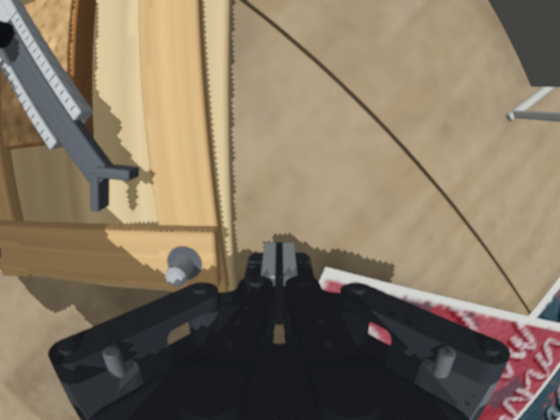

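{"api": "carry_out", "payload": {"increments": [{"rx": 0, "ry": 0, "rz": 0, "tx": 0, "ty": 0, "tz": 0.5, "grip": 255}, {"rx": 0, "ry": 0, "rz": 0, "tx": 0, "ty": -0.3, "tz": 0.5, "grip": 255}, {"rx": 0, "ry": 0, "rz": 0, "tx": 0, "ty": -0.6, "tz": 0.5, "grip": 255}, {"rx": 0, "ry": 0, "rz": 0, "tx": 0, "ty": -0.9, "tz": 0.5, "grip": 255}, {"rx": 0, "ry": 0, "rz": 0, "tx": 0, "ty": -1.2, "tz": 0.5, "grip": 255}, {"rx": 0, "ry": 0, "rz": 0, "tx": 0, "ty": -1.2, "tz": 0.5, "grip": 255}]}}

```text
t: 27.27
ee_pos: [0.6728, -0.22, 0.0276]
ee_rot: [-3.141, 0.001, 2.307]
force: [0.3, 0.3, -0.2]
finger_gap: 0.0001
```

```bash
python3 - <<'E'
from st import *
st(.7325)
E
```

```text
27.27 [ 0.6728 -0.22    0.0276] yaw 2.3067 along 353.13 lat -613.49 F along 0.41 lat 0.08 z -0.19 T [-0.02  0.    0.01]
```

{"api": "carry_out", "payload": {"increments": [{"rx": 0, "ry": 0, "rz": 0, "tx": 0, "ty": -0.1, "tz": 0, "grip": 255}, {"rx": 0, "ry": 0, "rz": 0, "tx": 0, "ty": -0.2, "tz": 0, "grip": 255}, {"rx": 0, "ry": 0, "rz": 0, "tx": 0, "ty": -0.2, "tz": 0, "grip": 255}]}}

```text
t: 27.52
ee_pos: [0.6719, -0.2201, 0.0274]
ee_rot: [-3.142, 0.0, 2.308]
force: [0.6, 0.8, 0.0]
finger_gap: -0.0001
```

```bash
python3 - <<'E'
from st import *
st(.7325)
E
```

```text
27.52 [ 0.6719 -0.2201  0.0274] yaw 2.3077 along 352.35 lat -612.98 F along 0.99 lat 0.18 z 0.03 T [0.04 0.02 0.02]
```

{"api": "carry_out", "payload": {"increments": [{"rx": 0, "ry": 0, "rz": 0, "tx": 0, "ty": -0.1, "tz": 0, "grip": 255}, {"rx": 0, "ry": 0, "rz": 0, "tx": 0, "ty": -0.2, "tz": 0, "grip": 255}, {"rx": 0, "ry": 0, "rz": 0, "tx": 0, "ty": -0.2, "tz": 0, "grip": 255}]}}

```text
t: 27.77
ee_pos: [0.6703, -0.2215, 0.0273]
ee_rot: [-3.141, -0.0, 2.308]
force: [0.7, -0.4, -1.1]
finger_gap: -0.0003
```

```bash
python3 - <<'E'
from st import *
st(.7325)
E
```

```text
27.77 [ 0.6703 -0.2215  0.0273] yaw 2.3077 along 350.22 lat -612.98 F along 0.21 lat -0.75 z -1.12 T [ 0.04 -0.03  0.03]
```

{"api": "carry_out", "payload": {"increments": [{"rx": 0, "ry": 0, "rz": 0, "tx": 0, "ty": -0.1, "tz": 0, "grip": 255}, {"rx": 0, "ry": 0, "rz": 0, "tx": 0, "ty": -0.2, "tz": 0, "grip": 255}, {"rx": 0, "ry": 0, "rz": 0, "tx": 0, "ty": -0.3, "tz": 0, "grip": 255}, {"rx": 0, "ry": 0, "rz": 0, "tx": 0, "ty": -0.3, "tz": 0, "grip": 255}]}}

```text
t: 28.1
ee_pos: [0.6687, -0.2229, 0.0275]
ee_rot: [3.14, 0.0, 2.308]
force: [1.0, 0.9, -0.6]
finger_gap: -0.0002
```

```bash
python3 - <<'E'
from st import *
st(.7325)
E
```

```text
28.1 [ 0.6687 -0.2229  0.0275] yaw 2.3079 along 348.1 lat -612.94 F along 1.35 lat -0.01 z -0.56 T [ 0.16 -0.24 -0.02]
```

{"api": "carry_out", "payload": {"increments": [{"rx": 0, "ry": 0, "rz": 0, "tx": 0, "ty": -0.1, "tz": 0, "grip": 255}, {"rx": 0, "ry": 0, "rz": 0, "tx": 0, "ty": -0.2, "tz": 0, "grip": 255}, {"rx": 0, "ry": 0, "rz": 0, "tx": 0, "ty": -0.2, "tz": 0, "grip": 255}]}}

```text
t: 28.35
ee_pos: [0.6684, -0.2231, 0.0277]
ee_rot: [3.138, 0.001, 2.309]
force: [4.5, 3.1, -2.0]
finger_gap: 0.0002
```

```bash
python3 - <<'E'
from st import *
st(.7325)
E
```

```text
28.35 [ 0.6684 -0.2231  0.0277] yaw 2.3086 along 347.75 lat -612.88 F along 5.4 lat -0.73 z -1.96 T [ 0.71 -0.91  0.02]
```

{"api": "carry_out", "payload": {"increments": [{"rx": 0, "ry": 0, "rz": 0, "tx": 0, "ty": -0.1, "tz": 0, "grip": 255}, {"rx": 0, "ry": 0, "rz": 0, "tx": 0, "ty": -0.2, "tz": 0, "grip": 255}, {"rx": 0, "ry": 0, "rz": 0, "tx": 0, "ty": -0.2, "tz": 0, "grip": 255}]}}

```text
t: 28.6
ee_pos: [0.6681, -0.2233, 0.028]
ee_rot: [3.135, 0.001, 2.309]
force: [6.8, 4.6, -0.7]
finger_gap: -0.0
```

```bash
python3 - <<'E'
from st import *
st(.7325)
E
```

```text
28.6 [ 0.6681 -0.2233  0.028 ] yaw 2.3092 along 347.45 lat -612.82 F along 8.09 lat -1.12 z -0.72 T [ 0.95 -1.31 -0.03]
```

{"api": "carry_out", "payload": {"increments": [{"rx": 0, "ry": 0, "rz": 0, "tx": 0, "ty": -0.1, "tz": 0, "grip": 255}, {"rx": 0, "ry": 0, "rz": 0, "tx": 0, "ty": -0.2, "tz": 0, "grip": 255}, {"rx": 0, "ry": 0, "rz": 0, "tx": 0, "ty": -0.3, "tz": 0, "grip": 255}, {"rx": 0, "ry": 0, "rz": 0, "tx": 0, "ty": -0.4, "tz": 0, "grip": 255}, {"rx": 0, "ry": 0, "rz": 0, "tx": 0, "ty": -0.5, "tz": 0, "grip": 255}, {"rx": 0, "ry": 0, "rz": 0, "tx": 0, "ty": -0.5, "tz": 0, "grip": 255}]}}

```text
t: 29.1
ee_pos: [0.6647, -0.2264, 0.0281]
ee_rot: [3.135, 0.001, 2.309]
force: [5.8, 4.8, -2.3]
finger_gap: 0.0001
```

```bash
python3 - <<'E'
from st import *
st(.7325)
E
```

```text
29.1 [ 0.6647 -0.2264  0.0281] yaw 2.3094 along 342.83 lat -612.81 F along 7.49 lat -0.27 z -2.3 T [ 1.02 -1.33 -0.04]
```

{"api": "carry_out", "payload": {"increments": [{"rx": 0, "ry": 0, "rz": 0, "tx": 0, "ty": -0.1, "tz": 0, "grip": 255}, {"rx": 0, "ry": 0, "rz": 0, "tx": 0, "ty": -0.2, "tz": 0, "grip": 255}, {"rx": 0, "ry": 0, "rz": 0, "tx": 0, "ty": -0.3, "tz": 0, "grip": 255}, {"rx": 0, "ry": 0, "rz": 0, "tx": 0, "ty": -0.4, "tz": 0, "grip": 255}, {"rx": 0, "ry": 0, "rz": 0, "tx": 0, "ty": -0.5, "tz": 0, "grip": 255}, {"rx": 0, "ry": 0, "rz": 0, "tx": 0, "ty": -0.6, "tz": 0, "grip": 255}, {"rx": 0, "ry": 0, "rz": 0, "tx": 0, "ty": -0.7, "tz": 0, "grip": 255}, {"rx": 0, "ry": 0, "rz": 0, "tx": 0, "ty": -0.7, "tz": 0, "grip": 255}]}}

```text
t: 29.77
ee_pos: [0.6595, -0.2311, 0.0281]
ee_rot: [3.135, 0.001, 2.309]
force: [6.5, 5.9, -1.2]
finger_gap: 0.0001
```

```bash
python3 - <<'E'
from st import *
st(.7325)
E
```

```text
29.77 [ 0.6595 -0.2311  0.0281] yaw 2.3094 along 335.85 lat -612.84 F along 8.83 lat 0.02 z -1.25 T [ 1.09 -1.31  0.02]
```

```bash
python3 - <<'E'
from h import *
plan([.50,-.207,.26],2.309)
E
```

```text
t [ 12.49 -10.01 -23.28] rv [0.007  0.0014 0.0004] rows 6.8
```

{"api": "carry_out", "payload": {"increments": [{"rx": 0, "ry": 0, "rz": 0, "tx": 0, "ty": 1, "tz": 0, "grip": 255}, {"rx": 0, "ry": 0, "rz": 0, "tx": 0, "ty": 2, "tz": 0, "grip": 255}, {"rx": 0, "ry": 0, "rz": 0, "tx": 0, "ty": 2, "tz": -3, "grip": 255}, {"rx": 0, "ry": 0, "rz": 0, "tx": 0, "ty": 2, "tz": -7, "grip": 255}, {"rx": 0, "ry": 0, "rz": 0, "tx": 2, "ty": 0, "tz": -11, "grip": 255}, {"rx": 0, "ry": 0, "rz": 0, "tx": 5, "ty": -3, "tz": -15, "grip": 255}, {"rx": 0, "ry": 0, "rz": 0, "tx": 8, "ty": -6, "tz": -19, "grip": 255}, {"rx": 0, "ry": 0, "rz": 0, "tx": 10.5, "ty": -9, "tz": -22, "grip": 255}, {"rx": 0, "ry": 0, "rz": 0, "tx": 12.5, "ty": -10.2, "tz": -23.2, "grip": 255}, {"rx": 0, "ry": 0, "rz": 0, "tx": 12.5, "ty": -10.2, "tz": -23.2, "grip": 255}, {"rx": 0, "ry": 0, "rz": 0, "tx": 12.5, "ty": -10.2, "tz": -23.2, "grip": 255}]}}

```text
t: 30.68
ee_pos: [0.4935, -0.2108, 0.263]
ee_rot: [-3.138, 0.003, 2.306]
force: [0.3, 0.3, 0.3]
finger_gap: -0.0001
```

```bash
python3 - <<'E'
from st import *
st(.7325);snap('wrist','w24')
crop('w24',150,50,410,350,2,'c24')
E
```

```text
30.68 [ 0.4935 -0.2108  0.263 ] yaw 2.3063 along 225.95 lat -486.7 F along 0.44 lat 0.02 z 0.3 T [ 0.09 -0.02 -0.07]
```

View pics/w24.png

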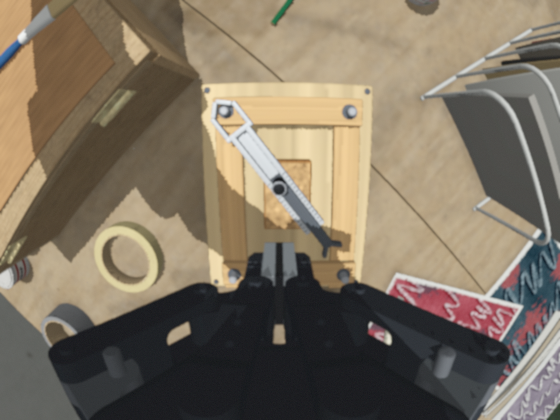

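```bash
python3 - <<'E'
from h import *
crop('w24',195,75,385,130,4,'c24a');crop('w24',195,240,385,310,4,'c24b')
a=cv2.imread('pics/c24a.png');b=cv2.imread('pics/c24b.png');cv2.imwrite('pics/c24.png',np.vstack([a,b]))
E
```

```text
(no output)
```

View pics/c24.png

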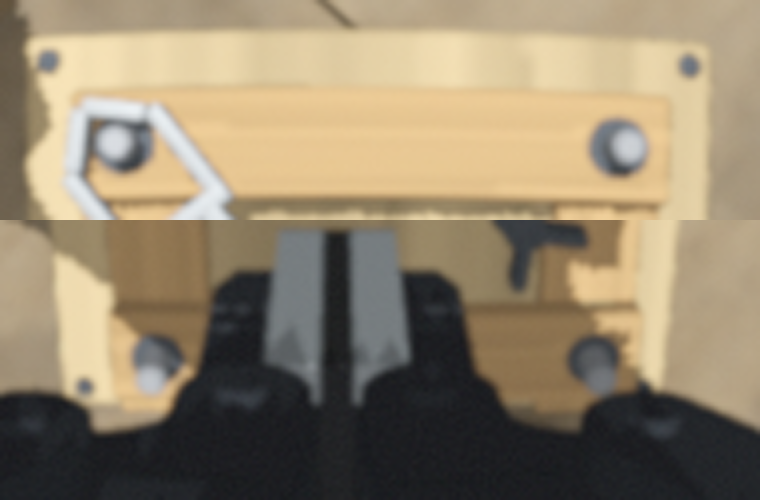

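```bash
python3 - <<'E'
from studs import *
f=lambda x,y,y0:(195+(x+.5)/4-.5,y0+(y+.5)/4-.5)
px=dict(NR=f(121,143,75),NL=f(629,146,75),FR=f(152,160,240),FL=f(600,159,240))
P=studs('w24',0,0,1,px)
s=0.968
b=dict(nr=f(48,60,75),nl=f(689,66,75),fr=f(85,167,240))
B={k:watz('w24',*v,.012) for k,v in b.items()}
ey=B['nl']-B['nr'];n=np.linalg.norm(ey);ey/=n;bx=np.array([ey[1],-ey[0],0]);m=(B['nl']+B['nr'])/2
print('bolts',n,np.arctan2(bx[1],bx[0]),'fr',[(B['fr']-m)@bx,(B['fr']-m)@ey])
for k in P:print(k,((P[k]-m)@bx).round(4),((P[k]-m)@ey).round(4))
# baseline w21
print('--- w21 baseline');Q=studs('w21',140,40,2,dict(NR=(280,86),NL=(507,270),FL=(277,563),FR=(66,428)))
E
```

```text
NR [ 0.3987 -0.1947  0.053 ]
NL [ 0.5004 -0.1027  0.053 ]
FR [ 0.5343 -0.3428  0.053 ]
FL [ 0.6369 -0.2502  0.053 ]
NN 0.1372 FF 0.1382 d1 0.2425 d2 0.2447
board yaw -0.8359412175832739 FL,FR in board [(np.float64(0.10094417339445241), np.float64(0.07096060717651276)), (np.float64(0.10087983985649679), np.float64(-0.06728641178217304))]
bolts 0.19402591571372507 -0.8396539076768725 fr [np.float64(0.2542312137696513), np.float64(-0.09613079552959707)]
NR 0.0273 -0.0677
NL 0.0268 0.0695
FR 0.2282 -0.0657
FL 0.2277 0.0726
--- w21 baseline
NR [ 0.3977 -0.196   0.053 ]
NL [ 0.4991 -0.1041  0.053 ]
FL [ 0.639  -0.2423  0.053 ]
FR [ 0.54   -0.3344  0.053 ]
NN 0.1369 FF 0.1351 d1 0.234 d2 0.2456
board yaw -0.8340961088006795 FL,FR in board [(np.float64(0.09635746153839195), np.float64(0.07913086805595881)), (np.float64(0.09810665035119365), np.float64(-0.055999324979367535))]
```

```bash
python3 - <<'E'
from h import *
plan([.672,-.2195,.26],2.309);plan([.672,-.2195,.035],2.309)
E
```

```text
t [-12.47  12.5    0.19] rv [-0.0014  0.0034 -0.0026] rows 4.2
t [-12.39  12.53  22.69] rv [-0.0014  0.0034 -0.0026] rows 6.9
```

{"api": "carry_out", "payload": {"increments": [{"rx": 0, "ry": 0, "rz": 0, "tx": -2, "ty": 2, "tz": 0, "grip": 255}, {"rx": 0, "ry": 0, "rz": 0, "tx": -5, "ty": 5, "tz": 0, "grip": 255}, {"rx": 0, "ry": 0, "rz": 0, "tx": -8, "ty": 8, "tz": 2, "grip": 255}, {"rx": 0, "ry": 0, "rz": 0, "tx": -10.5, "ty": 10.5, "tz": 5, "grip": 255}, {"rx": 0, "ry": 0, "rz": 0, "tx": -12.4, "ty": 12.5, "tz": 8, "grip": 255}, {"rx": 0, "ry": 0, "rz": 0, "tx": -12.4, "ty": 12.5, "tz": 12, "grip": 255}, {"rx": 0, "ry": 0, "rz": 0, "tx": -12.4, "ty": 12.5, "tz": 15, "grip": 255}, {"rx": 0, "ry": 0, "rz": 0, "tx": -12.4, "ty": 12.5, "tz": 18, "grip": 255}, {"rx": 0, "ry": 0, "rz": 0, "tx": -12.4, "ty": 12.5, "tz": 20.5, "grip": 255}, {"rx": 0, "ry": 0, "rz": 0, "tx": -12.4, "ty": 12.5, "tz": 22.3, "grip": 255}, {"rx": 0, "ry": 0, "rz": 0, "tx": -12.4, "ty": 12.5, "tz": 22.3, "grip": 255}, {"rx": 0, "ry": 0, "rz": 0, "tx": -12.4, "ty": 12.5, "tz": 22.3, "grip": 255}]}}

```text
t: 31.73
ee_pos: [0.6722, -0.2172, 0.0342]
ee_rot: [-3.14, -0.003, 2.308]
force: [1.4, 0.3, 0.1]
finger_gap: 0.0003
```

```bash
python3 - <<'E'
from st import *
st(.7325)
E
```

```text
31.73 [ 0.6722 -0.2172  0.0342] yaw 2.3084 along 354.53 lat -611.06 F along 1.26 lat -0.72 z 0.06 T [ 0.03 -0.04  0.01]
```

{"api": "carry_out", "payload": {"increments": [{"rx": 0, "ry": 0, "rz": 0, "tx": 0, "ty": 0, "tz": 0.4, "grip": 255}, {"rx": 0, "ry": 0, "rz": 0, "tx": 0, "ty": -0.3, "tz": 0.6, "grip": 255}, {"rx": 0, "ry": 0, "rz": 0, "tx": 0, "ty": -0.7, "tz": 0.6, "grip": 255}, {"rx": 0, "ry": 0, "rz": 0, "tx": 0, "ty": -1.1, "tz": 0.6, "grip": 255}, {"rx": 0, "ry": 0, "rz": 0, "tx": 0, "ty": -1.4, "tz": 0.6, "grip": 255}, {"rx": 0, "ry": 0, "rz": 0, "tx": 0, "ty": -1.6, "tz": 0.6, "grip": 255}, {"rx": 0, "ry": 0, "rz": 0, "tx": 0, "ty": -1.6, "tz": 0.6, "grip": 255}]}}

```text
t: 32.32
ee_pos: [0.6605, -0.2298, 0.0308]
ee_rot: [-3.141, 0.001, 2.307]
force: [0.3, 0.6, -1.1]
finger_gap: -0.0001
```

```bash
python3 - <<'E'
from st import *
st(.7325)
E
```

```text
32.32 [ 0.6605 -0.2298  0.0308] yaw 2.3067 along 337.38 lat -612.58 F along 0.61 lat 0.28 z -1.15 T [-0.   -0.01  0.01]
```

{"api": "carry_out", "payload": {"increments": [{"rx": 0, "ry": 0, "rz": 0, "tx": 0, "ty": -0.1, "tz": 0, "grip": 255}, {"rx": 0, "ry": 0, "rz": 0, "tx": 0, "ty": -0.2, "tz": 0, "grip": 255}, {"rx": 0, "ry": 0, "rz": 0, "tx": 0, "ty": -0.3, "tz": 0, "grip": 255}, {"rx": 0, "ry": 0, "rz": 0, "tx": 0, "ty": -0.3, "tz": 0, "grip": 255}]}}

```text
t: 32.65
ee_pos: [0.6586, -0.2308, 0.0303]
ee_rot: [-3.141, -0.0, 2.308]
force: [0.3, -0.2, 0.2]
finger_gap: 0.0001
```

```bash
python3 - <<'E'
from st import *
st(.7325)
E
```

```text
32.65 [ 0.6586 -0.2308  0.0303] yaw 2.3077 along 335.31 lat -612.05 F along 0.1 lat -0.31 z 0.2 T [-0.01  0.02 -0.01]
```

{"api": "carry_out", "payload": {"increments": [{"rx": 0, "ry": 0, "rz": 0, "tx": 0, "ty": -0.05, "tz": 0.2, "grip": 255}, {"rx": 0, "ry": 0, "rz": 0, "tx": 0, "ty": -0.1, "tz": 0.2, "grip": 255}, {"rx": 0, "ry": 0, "rz": 0, "tx": 0, "ty": -0.1, "tz": 0.2, "grip": 255}]}}

```text
t: 32.9
ee_pos: [0.6591, -0.2306, 0.0287]
ee_rot: [3.139, 0.001, 2.308]
force: [1.1, 0.9, 0.2]
finger_gap: -0.0003
```

```bash
python3 - <<'E'
from st import *
st(.7325);snap('wrist','w25')
E
```

```text
32.9 [ 0.6591 -0.2306  0.0287] yaw 2.3083 along 335.8 lat -612.24 F along 1.47 lat -0.08 z 0.22 T [ 0.26 -0.48  0.01]
```

View pics/w25.png

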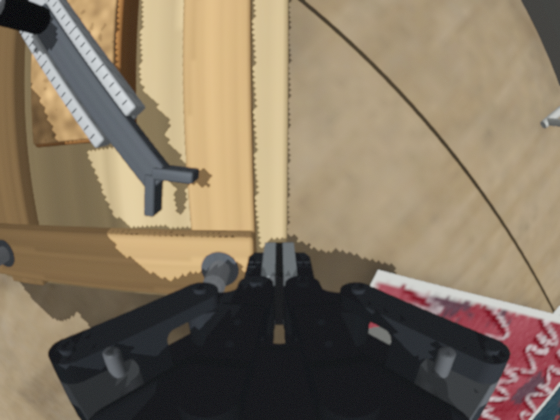

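{"api": "carry_out", "payload": {"increments": [{"rx": 0, "ry": 0, "rz": 0, "tx": 0, "ty": -0.1, "tz": 0, "grip": 255}, {"rx": 0, "ry": 0, "rz": 0, "tx": 0, "ty": -0.2, "tz": 0, "grip": 255}, {"rx": 0, "ry": 0, "rz": 0, "tx": 0, "ty": -0.3, "tz": 0, "grip": 255}, {"rx": 0, "ry": 0, "rz": 0, "tx": 0, "ty": -0.35, "tz": 0, "grip": 255}, {"rx": 0, "ry": 0, "rz": 0, "tx": 0, "ty": -0.35, "tz": 0, "grip": 255}]}}

```text
t: 33.37
ee_pos: [0.6585, -0.2312, 0.0289]
ee_rot: [3.135, 0.002, 2.309]
force: [7.1, 4.2, -1.4]
finger_gap: 0.0005
```

```bash
python3 - <<'E'
from st import *
st(.7325)
E
```

```text
33.37 [ 0.6585 -0.2312  0.0289] yaw 2.3092 along 335.0 lat -612.2 F along 8.03 lat -1.62 z -1.44 T [ 0.85 -1.44 -0.02]
```

{"api": "carry_out", "payload": {"increments": [{"rx": 0, "ry": 0, "rz": 0, "tx": 0, "ty": -0.1, "tz": 0, "grip": 255}, {"rx": 0, "ry": 0, "rz": 0, "tx": 0, "ty": -0.17, "tz": 0, "grip": 255}, {"rx": 0, "ry": 0, "rz": 0, "tx": 0, "ty": -0.17, "tz": 0, "grip": 255}, {"rx": 0, "ry": 0, "rz": 0, "tx": 0, "ty": -0.17, "tz": 0, "grip": 255}]}}

```text
t: 33.7
ee_pos: [0.6572, -0.2322, 0.0289]
ee_rot: [3.135, 0.002, 2.309]
force: [7.1, 3.5, -2.0]
finger_gap: -0.0002
```

```bash
python3 - <<'E'
from st import *
st(.7325)
E
```

```text
33.7 [ 0.6572 -0.2322  0.0289] yaw 2.3094 along 333.37 lat -612.17 F along 7.61 lat -2.11 z -2.03 T [ 0.88 -1.5   0.  ]
```

Now back off and look from above, with the jaws opened a little to see both far studs.

{"api": "carry_out", "payload": {"increments": [{"rx": 0, "ry": 0, "rz": 0, "tx": 0, "ty": 1, "tz": 0, "grip": 255}, {"rx": 0, "ry": 0, "rz": 0, "tx": 0, "ty": 2, "tz": 0, "grip": 255}, {"rx": 0, "ry": 0, "rz": 0, "tx": 0, "ty": 2, "tz": -3, "grip": 255}, {"rx": 0, "ry": 0, "rz": 0, "tx": 0, "ty": 2, "tz": -7, "grip": 255}, {"rx": 0, "ry": 0, "rz": 0, "tx": 1, "ty": 0, "tz": -11, "grip": 255}, {"rx": 0, "ry": 0, "rz": 0, "tx": 3, "ty": -3, "tz": -15, "grip": 255}, {"rx": 0, "ry": 0, "rz": 0, "tx": 5, "ty": -6, "tz": -19, "grip": 255}, {"rx": 0, "ry": 0, "rz": 0, "tx": 7, "ty": -9, "tz": -22, "grip": 255}, {"rx": 0, "ry": 0, "rz": 0, "tx": 7.5, "ty": -10.2, "tz": -24, "grip": 255}, {"rx": 0, "ry": 0, "rz": 0, "tx": 7.5, "ty": -10.2, "tz": -24, "grip": 255}, {"rx": 0, "ry": 0, "rz": 0, "tx": 7.5, "ty": -10.2, "tz": -24, "grip": 255}, {"rx": 0, "ry": 0, "rz": 0, "tx": 7.5, "ty": -10.2, "tz": -24, "grip": 255}]}}

```text
t: 34.7
ee_pos: [0.5283, -0.2482, 0.2686]
ee_rot: [-3.142, 0.001, 2.307]
force: [0.0, 0.4, -1.3]
finger_gap: -0.0001
```

```bash
python3 - <<'E'
from st import *
st(.7325);snap('wrist','w26')
E
```

```text
34.7 [ 0.5283 -0.2482  0.2686] yaw 2.3069 along 226.82 lat -537.85 F along 0.26 lat 0.28 z -1.3 T [-0.02 -0.03 -0.01]
```

View pics/w26.png

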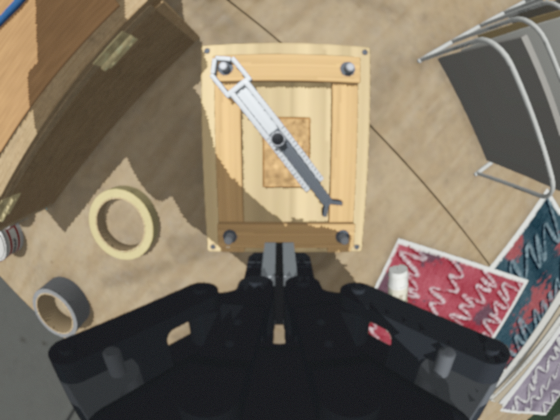

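```bash
python3 - <<'E'
from h import *
crop('w26',195,35,385,85,4,'a1');crop('w26',195,205,385,265,4,'a2')
a=cv2.imread('pics/a1.png');b=cv2.imread('pics/a2.png');cv2.imwrite('pics/c26.png',np.vstack([a,b]))
E
```

```text
(no output)
```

View pics/c26.png

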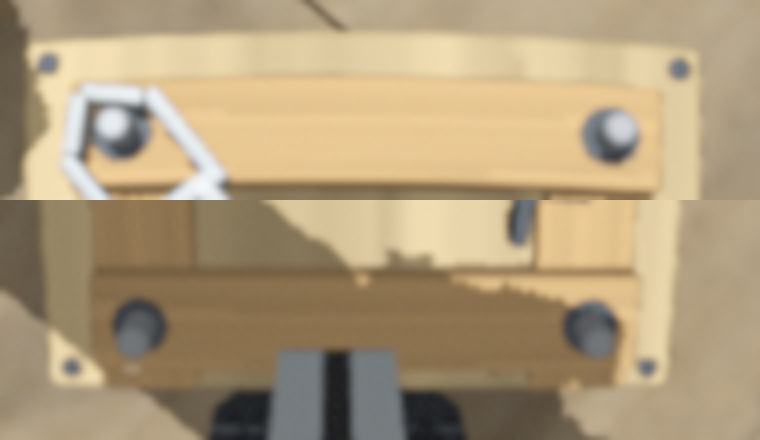

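```bash
python3 - <<'E'
from studs import *
f=lambda x,y,y0:(195+(x+.5)/4-.5,y0+(y+.5)/4-.5)
px=dict(NR=f(115,125,35),NL=f(620,128,35),FR=f(136,137,205),FL=f(598,141,205))
P=studs('w26',0,0,1,px)
pb=dict(NR=f(122,135,35),NL=f(610,137,35),FR=f(139,125,205),FL=f(590,126,205))
Q=studs('w26',0,0,1,pb,z=.037)
b=dict(nr=f(48,63,35),nl=f(680,68,35),fr=f(72,168,205),fl=f(647,167,205))
B={k:watz('w26',*v,.012) for k,v in b.items()}
bx=(B['fr']+B['fl']-B['nr']-B['nl']);print('lens',np.linalg.norm(B['nl']-B['nr']),np.linalg.norm(B['fl']-B['fr']),np.linalg.norm(bx)/2)
bx/=np.linalg.norm(bx);ey=np.array([-bx[1],bx[0],0]);m=sum(B.values())/4;print('yaw',np.arctan2(bx[1],bx[0]))
for k in P:print(k,((P[k]-m)@ey*1000).round(2),((Q[k]-m)@ey*1000).round(2))
for a in('fl','fr','nl','nr'):print(a,((B[a]-m)@ey*1000).round(2))
E
```

```text
NR [ 0.3984 -0.1959  0.053 ]
NL [ 0.5006 -0.1032  0.053 ]
FR [ 0.5325 -0.3427  0.053 ]
FL [ 0.6355 -0.2515  0.053 ]
NN 0.138 FF 0.1376 d1 0.2416 d2 0.2435
board yaw -0.834409979202681 FL,FR in board [(np.float64(0.10044649981284182), np.float64(0.06930079452799949)), (np.float64(0.09885046289454394), np.float64(-0.06828431529639517))]
NR [ 0.3981 -0.1966  0.037 ]
NL [ 0.5012 -0.103   0.037 ]
FR [ 0.5328 -0.3454  0.037 ]
FL [ 0.6368 -0.252   0.037 ]
NN 0.1392 FF 0.1397 d1 0.2445 d2 0.245
board yaw -0.8329349645047086 FL,FR in board [(np.float64(0.1015067814675926), np.float64(0.0696836722368498)), (np.float64(0.10069310624901048), np.float64(-0.07002950032494569))]
lens 0.19424358133635047 0.1935632264679065 0.2541425175170726
yaw -0.8381235858078112
NR -69.0 -69.67
NL 69.03 69.55
FR -67.53 -69.05
FL 70.06 70.66
fl 96.78
fr -96.78
nl 97.12
nr -97.12
```

```bash
python3 - <<'E'
from h import *
s=np.load('pics/w26.npz'); d=s['d']; c=camera_params('wrist'); R=Rn.from_euler('xyz',s['rot']); ax=R.apply(c['T_tool_cam'][:3,2])
for u,v in [(247,98),(257,111),(294,157),(308,176),(314,182),(278,139),(270,65),(290,110),(215,70)]:
    o,r=wray(u,v,s); P=o+r*(d[v,u]/(r@ax)); print(u,v,P.round(4))
print(get_state()['t'])
finish_job()
E
```

```text
247 98 [ 0.4407 -0.2061  0.0386]
257 111 [ 0.4591 -0.2097  0.038 ]
294 157 [ 0.525  -0.2203  0.0459]
308 176 [ 0.5515 -0.2255  0.0466]
314 182 [ 0.5617 -0.226   0.0448]
278 139 [ 0.4965 -0.2155  0.0826]
270 65 [ 0.4341 -0.1602  0.035 ]
290 110 [ 0.4863 -0.1829  0.0116]
215 70 [ 0.3921 -0.2054  0.0443]
34.75
the job is handed in; nothing more can be done
```

I measured both diagonals, pushed the far rail back close to square and handed the job in at about 35 s. No verdict came back, so this rests on my own checks.

- **First diagonal (near-left to far-right):** the rule was seated and held for about 0.8 s. The wrist force puts the pressure on the stud at about 5 N. I read the length as about 237.5 mm.
- **Second diagonal (near-right to far-left):** also seated and held for about 0.8 s, again at about 5 N. I read the length as about 253.7 mm.
- **Out of square:** the difference means the far rail sat about 14 mm to the left. The first pictures agreed, at about 13.5 mm.
- **Push:** I moved the rail from its left end with the closed fingers, with about 8 N, in two goes. I took a picture from above between them.
- **Rule:** it was left on the frame with its eye over the near-right stud. The post top reads about 83 mm, as it should with the rule resting at 36 mm. Depth readings on the beam top ran from 38 to 47 mm where 48 is expected, so that check is rough. I did not separately check that it was lying still.

**Final picture:** the far rail is within about 1.3 mm of square, inside the 3 mm limit. The estimates did not fully agree, ranging from −0.2 mm to +1.3 mm depending on whether I used stud feet, stud tops or the board's corner bolts. The wrist camera also reads lengths 1 to 3% short, which hardly affects a left-right comparison. The robot was clear of everything, and I never moved near the pot or the tape.

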